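Load, stopper and pin the annealing canister

TASK

Slide every glass ring up off its mandrel in the maple stand and put them all into the open annealing canister. Then set the tapered stopper fully home in the canister's neck, with the hole in its ear over the hole in the canister's ear, and lock it by putting the steel pin down through both ears until its collar rests on the stopper's ear. Leave the saucer, glass chunk, caliper and glass jar where they are.

Things in the scene. Friction and masses are not known exactly. Their poses are not given: they have to be found in the camera images.
- stand: fixed maple stand 160 (its x) x 190 (its y) x 45 mm high, origin under its centre, z up. Six steel mandrels 8 mm thick stand upright on it at x = -45 and +45 mm and y = -60, 0, +60 mm, each with a 10 mm glass ball tip; their tops are 51 mm above the stand's top (96 mm above the shelf).
- canister: fixed open stainless canister, origin under its centre. Body 120 mm wide, narrowing to a neck 92 mm wide inside, 102 mm outside; rim 95 mm above the underside, inner floor at 5 mm. An ear 8 mm thick sticks out at the neck along its +x, top at 93 mm, out to 92 mm from the axis, with an upright 13 mm hole 72 mm from the axis.
- canister_rim (a point): centre of the canister's mouth at rim height, axes as the canister
- canister_hole (a point): centre of the hole in the canister's ear, at the ear's upper face
- stopper: loose tapered stopper, 0.28-0.46 kg, starts upright, taper down; origin under its centre. Ceramic taper 74 mm wide at the bottom, 88 mm at 22 mm height; steel flange 112 mm wide from 22 to 30 mm rests on the rim when home. Level with it an ear along +x, out to 90 mm, with an upright 13 mm hole 72 mm from the axis. Wooden handle 48 (x) x 20 (y) mm, from 30 to 60 mm height: pinch across y.
- stopper_flange (a point): centre of the flange's underside (22 mm above the stopper's origin); meets canister_rim when home
- stopper_hole (a point): centre of the hole in the stopper's ear, at the ear's upper face
- pin_block: fixed wooden block 60 x 60 x 48 mm with a 13 mm upright hole in which the pin starts; origin under its centre
- pin: loose steel lock pin, upright, 74 mm long: origin at its pointed lower tip, z towards the head. Shank 8 mm thick and 40 mm long (lowest 8 mm tapered to a point), collar 22 mm across and 4 mm thick at 40 to 44 mm, round grip 16 mm across from 44 to 74 mm. It starts standing in the block's hole, collar on the block's top.
- pin_collar (a point): centre of the underside of the pin's collar, 40 mm above its tip
- ring0: loose amber glass ring, 36 mm outside, 16 mm bore, 12 mm high, origin at the centre of its underside, axis z; if present it starts on a mandrel, flat on the stand's top. Three to five of the six rings are present, the others are absent.
- ring1: loose amber glass ring, 36 mm outside, 16 mm bore, 12 mm high, origin at the centre of its underside, axis z; if present it starts on a mandrel, flat on the stand's top. Three to five of the six rings are present, the others are absent.
- ring2: loose amber glass ring, 36 mm outside, 16 mm bore, 12 mm high, origin at the centre of its underside, axis z; if present it starts on a mandrel, flat on the stand's top. Three to five of the six rings are present, the others are absent.
- ring3: loose amber glass ring, 36 mm outside, 16 mm bore, 12 mm high, origin at the centre of its underside, axis z; if present it starts on a mandrel, flat on the stand's top. Three to five of the six rings are present, the others are absent.
- ring4: loose amber glass ring, 36 mm outside, 16 mm bore, 12 mm high, origin at the centre of its underside, axis z; if present it starts on a mandrel, flat on the stand's top. Three to five of the six rings are present, the others are absent.
- ring5: loose amber glass ring, 36 mm outside, 16 mm bore, 12 mm high, origin at the centre of its underside, axis z; if present it starts on a mandrel, flat on the stand's top. Three to five of the six rings are present, the others are absent.
- saucer: terracotta saucer, 110 mm across and 18 mm high, origin under its centre; leave alone
- chunk: lump of red glass about 34 x 28 x 32 mm, origin under its centre; leave alone
- caliper: brass bead caliper lying flat, 110 mm long, 6 to 8 mm thick, origin under the middle of its beam; leave alone
- frit_jar: closed glass jar, 60 mm across, 75 mm high, origin under its centre; leave alone

How it is judged:
By the outcome, as a careful person would: the job done as asked, in the order asked, and still so for the second after the job is handed in, with the robot touching nothing.
Of ring0, ring1, ring2, ring3, ring4, ring5 only 3 to 5 are there at a start; the rules pass over those that are not, and their reading is None.
At some moment in a run one of stopper may be knocked a few centimetres aside while the robot is not near it.
It also fails if it takes over 210 s, if anything falls off the work surface, if the arm or the gripper's body presses on something with over 40 N, if the wrist force passes 120 N, or if a joint passes its speed limit or range.

ROBOT

A 7-joint arm with a two-finger parallel gripper is mounted at the origin on the work surface. World frame = base frame: x ahead of the robot, y to its left, z up, the work surface at z = 0. Lengths are in m, angles in rad, forces in N, time in s.
With the tool pointing down it reaches from about 0.425 to 0.875 m from the base axis. Payload 4.7 kg.
Tool frame: the origin (TCP) lies on the front face of the gripper's body, between the roots of the fingers; the fingertips stand 70 mm ahead of it and the grasp point (between the pads) lies 51 mm ahead of it (manip.finger_overhang is the distance from the TCP to the fingertips, in m); z points along the fingers, y is the direction in which the jaws open and shut (so a half turn about z gives the same grasp; the last joint's range is limited). The gripper opens to 87 mm and grips with 3 to 60 N. Pads are 19 mm wide; open, the fingers measure 117 mm over their backs; the gripper's body (75 mm by 190 mm) begins 51 mm behind the grasp point.
Start: joints at [0.014, 0.321, -0.07, 1.45, 0.023, 1.371, -0.057], TCP at [0.65, -0, 0.292] pointing down, gripper open.
Joint ranges: [-2.86, 2.86], [-0.3, 2.09], [-1.38, 1.24], [0.06, 2.45], [-1.56, 4.7], [0.09, 2.05], [-2.69, 2.69]. Speed limits (rad/s): [2.57, 2.57, 3.14, 3.14, 3.14, 3.14, 3.14].

INTERFACE

Orientations are given as a rotation vector (axis times angle).
In Python, from cell import manip, read_camera, camera_params gives the robot as it stands. The module is installed in compiled form; this text tells all that it offers.
- The arm moves only by the shell command python3 -m inch 'ROWS' [FORCE]. ROWS is JSON, a list of rows, each a list of 5 numbers: the opening, from 0 (shut) to 1 (fully open), then the shift along the tool's x, y, z in m, then the turn about the tool's z in degrees. A call has exactly 8 rows; each row is the pose to reach, as a shift and turn from the pose measured when the call began, along the tool's axes at that moment; what a row does not reach only later rows make up. A row lasts 1/8 s, in which the tool goes at most 62.5 mm and 10.7 degrees, less where a joint would pass 70% of its speed; a pose out of reach is approached as far as the arm can. A call with a gripper value outside its range is refused whole. The fingers move at their own pace and stop on an object; FORCE is the grip in N (left out, the last holds). Time passes only in rows, so rows that repeat a pose let the fingers close, or fill a call up. It gives the time, the measured TCP pose, the force and the opening at its end, in the units of the state.
- manip.get_state(): the state, without advancing time (a new reading comes with each control period).
- read_camera(name): name is "scene" or "side" or "wrist"; returns the picture (420x560x3 uint8, red, green, blue); there is no depth.
- camera_params(name): a dict with "intrinsics" (3x3 intrinsics, pixels), "xyz" and "attitude" of the camera in the world. Camera axes: x right, y down, z forward; pixel columns grow to the right and rows downward; lengths in m; the calibration is good to about 2 mm. A picture is of the moment at which its call begins: read the wrist's pose just before it. camera_params takes no time and is no camera call; for the wrist camera it gives the pose at the moment of the call.
- manip.sign_off(): hands the job in, once; it reports no verdict.
The state is a dict: "t": time; "joint_pos": joint angles; "qd": joint speeds; "effort": joint torques, N m; "ee_pos": TCP position; "ee_rot": TCP orientation; "wrist_force": force on the tool from outside, world axes, zero at the start; "moment": the same for the moment, N m; "opening": opening from 0.0 (shut) to 1.0 (fully open).
Only numpy, scipy, OpenCV 4.12 (cv2) and the standard library are available. Lean on these libraries where they do the work, as an engineer would, in place of code of your own. Each camera call takes 0.05 s, during which the arm holds its last target.

## Working session

There is one attempt and no reset: what is moved stays moved. The work goes in short steps, Python scripts to look and compute and a shell command to move; the robot and the scene stay as the last step left them, time stands still between calls to the robot, and variables do not carry over. Pictures are saved under pics/ and viewed, and the job is handed in when it is done.

```bash
mkdir -p pics; ls; python3 - <<'E'
from cell import manip, read_camera, camera_params
import cv2
print(manip.get_state())
for n in ["scene","side","wrist"]:
    print(n,camera_params(n))
    cv2.imwrite(f"pics/{n}0.png",read_camera(n)[:,:,::-1])
E
```

```text
pics
{'t': 0.0, 'joint_pos': array([ 0.01408049,  0.32184081, -0.07008845,  1.45165491,  0.02261151,
        1.37079599, -0.05685721]), 'qd': array([-0.00168153,  0.00177057, -0.00120301, -0.00213201,  0.00064446,
        0.00019678,  0.00035218]), 'effort': array([-2.58547143e-04, -4.91284704e+01, -4.03903294e-01, -3.12526345e+01,
       -6.40594075e-02,  4.37659642e-02,  1.61017233e-04]), 'ee_pos': array([ 6.49587716e-01, -3.15288440e-05,  2.91159938e-01]), 'ee_rot': array([-2.220431  , -2.22064916,  0.00223845]), 'wrist_force': array([ 0.03131981,  0.32260951, -0.24629425]), 'moment': array([0.04000274, 0.01034762, 0.03300036]), 'opening': 0.9970514783541671}
scene {'intrinsics': array([[523.88619425,   0.        , 283.28663649],
       [  0.        , 523.88619425, 206.06194237],
       [  0.        ,   0.        ,   1.        ]]), 'xyz': array([ 1.36491513, -0.0789411 ,  1.3874601 ]), 'attitude': array([-1.97688601, -1.84997284,  0.48567449])}
side {'intrinsics': array([[429.51532273,   0.        , 285.49163149],
       [  0.        , 429.51532273, 212.07949328],
       [  0.        ,   0.        ,   1.        ]]), 'xyz': array([0.16438023, 0.50468045, 0.82222179]), 'attitude': array([-0.90517058,  2.54744618, -0.98564719])}
wrist {'intrinsics': array([[289.19002344,   0.        , 282.29998189],
       [  0.        , 289.19002344, 210.36939334],
       [  0.        ,   0.        ,   1.        ]]), 'xyz': array([0.64989908, 0.08374399, 0.3822857 ]), 'attitude': array([ 2.83165921e+00,  1.77443944e-03, -4.51774184e-03])}
```

View pics/scene0.png

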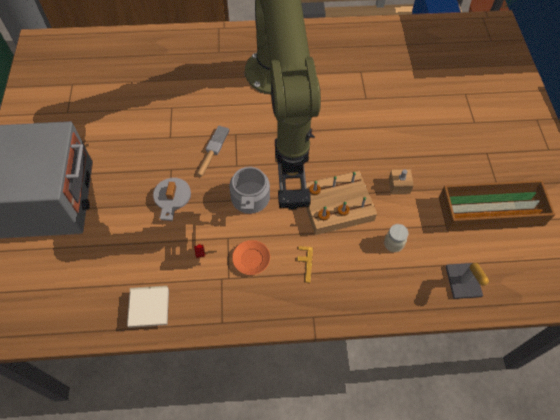

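View pics/side0.png

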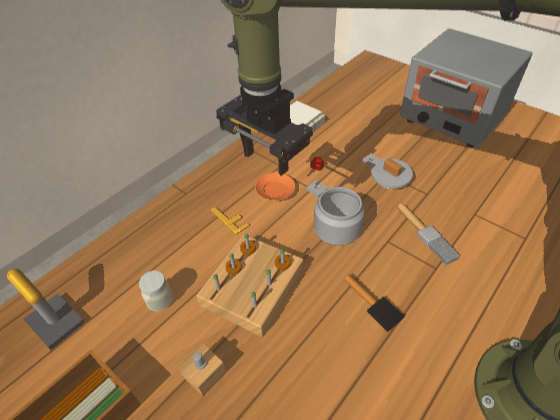

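View pics/wrist0.png

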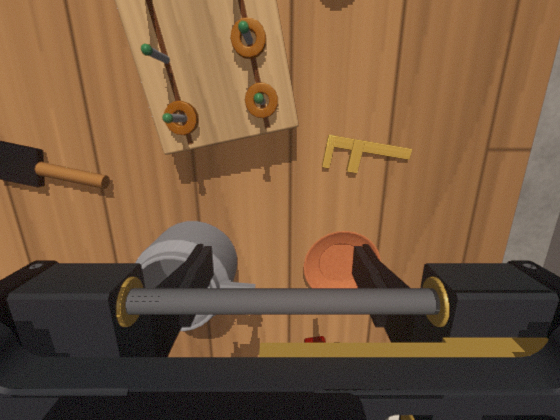

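The overview shows 3 rings on the stand (scene px ~(315,188), (324,213), (344,208)), the canister at ~(250,188), the stopper at ~(172,195) and the pin block at ~(402,180). Next I'll zoom in for features.

```bash
cat > h.py <<'E'
import numpy as np, cv2
from scipy.spatial.transform import Rotation as R
from scipy.optimize import least_squares
def proj(cp,P):
    P=np.atleast_2d(P); q=R.from_rotvec(cp["attitude"]).inv().apply(P-cp["xyz"])
    K=cp["intrinsics"]; return np.c_[K[0,0]*q[:,0]/q[:,2]+K[0,2],K[1,1]*q[:,1]/q[:,2]+K[1,2]]
def atz(cp,uv,z):
    K=cp["intrinsics"]; d=R.from_rotvec(cp["attitude"]).apply([(uv[0]-K[0,2])/K[0,0],(uv[1]-K[1,2])/K[1,1],1])
    return cp["xyz"]+d*(z-cp["xyz"][2])/d[2]
def crop(img,x0,y0,x1,y1,s,fn):
    c=cv2.resize(img[y0:y1,x0:x1,::-1],None,fx=s,fy=s,interpolation=cv2.INTER_CUBIC)
    c=np.ascontiguousarray(c)
    for x in range((x0+9)//10*10,x1,10):
        if x%20==0: cv2.putText(c,str(x),(int((x-x0+.5)*s),8),0,.3,(255,255,255),1)
        cv2.line(c,(int((x-x0+.5)*s),10),(int((x-x0+.5)*s),14),(255,255,255),1)
    for y in range((y0+9)//10*10,y1,10):
        if y%20==0: cv2.putText(c,str(y),(0,int((y-y0+.5)*s)+3),0,.3,(255,255,255),1)
        cv2.line(c,(20,int((y-y0+.5)*s)),(24,int((y-y0+.5)*s)),(255,255,255),1)
    cv2.imwrite(fn,c)
E
python3 - <<'E'
from h import *
r=lambda n:cv2.imread(f"pics/{n}0.png")[:,:,::-1]
crop(r("scene"),140,140,270,230,6,"pics/c1.png")
crop(r("scene"),295,155,425,235,6,"pics/c2.png")
crop(r("side"),180,220,310,340,5,"pics/c3.png")
crop(r("side"),300,140,430,250,5,"pics/c4.png")
crop(r("side"),170,320,240,400,6,"pics/c5.png")
E
```

```text
(no output)
```

View pics/c1.png

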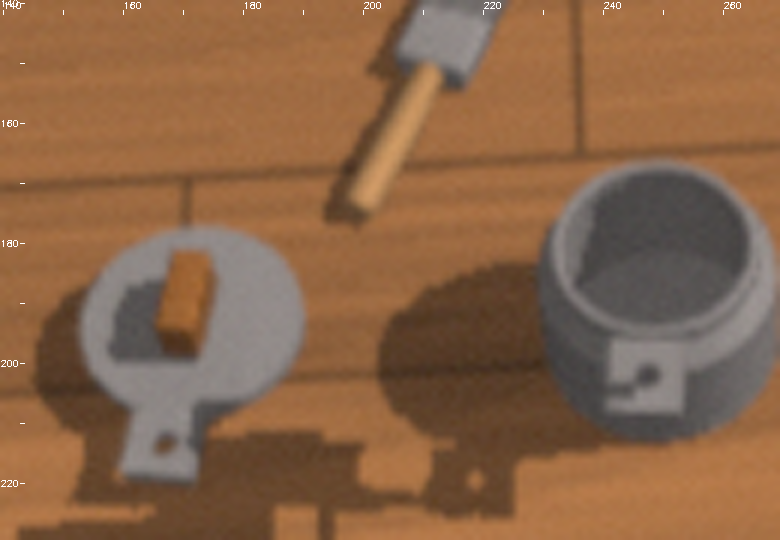

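View pics/c2.png

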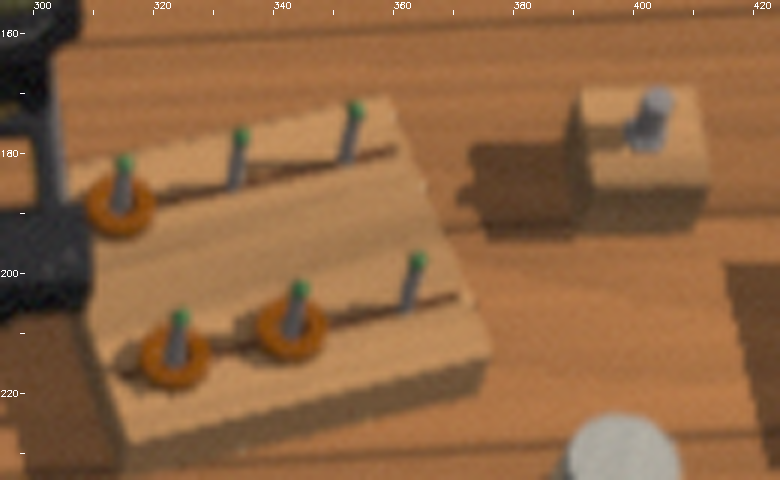

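View pics/c3.png

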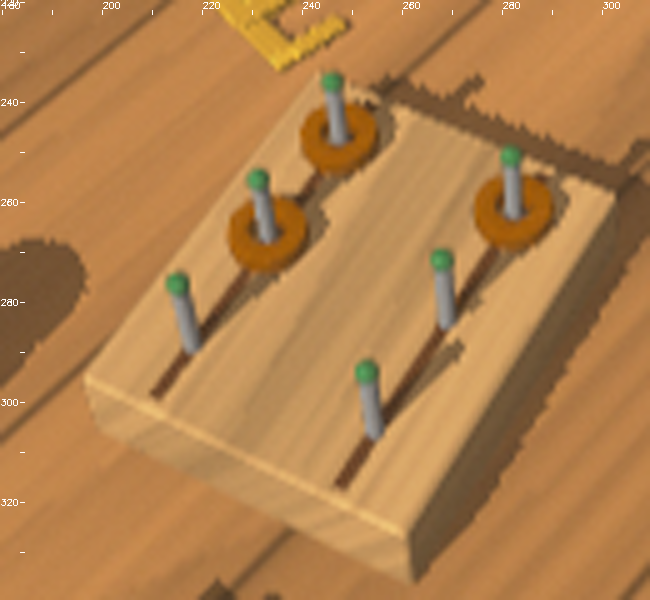

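View pics/c4.png

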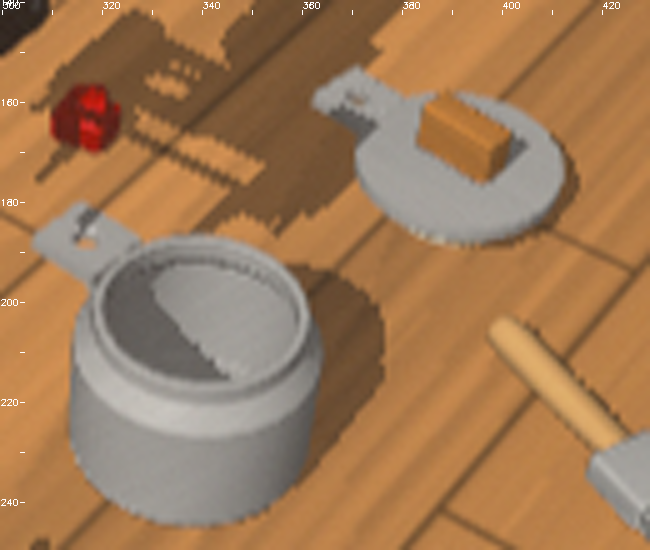

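View pics/c5.png

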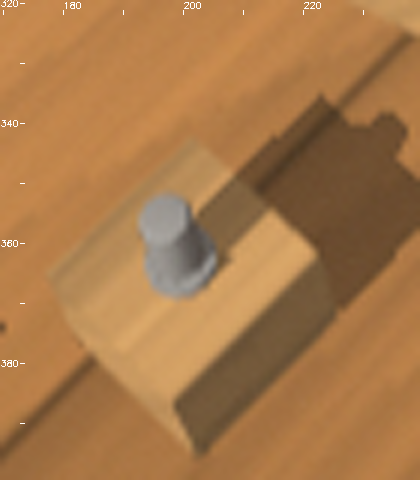

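```bash
cat > fit.py <<'E'
from h import *
from cell import manip, camera_params
S=camera_params("scene"); D=camera_params("side")
def frame(p): c,s=np.cos(p[2]),np.sin(p[2]); return lambda L:(np.atleast_2d(L)@np.array([[c,s,0],[-s,c,0],[0,0,1]])+[p[0],p[1],0])
def fit(name,sets,p0):
    def res(p):
        f=frame(p); return np.concatenate([(proj(cp,f(L))-uv).ravel() for cp,L,uv in sets])
    r=least_squares(res,p0); print(name,r.x.round(4),np.degrees(r.x[2]).round(1),"res",r.fun.round(1)); return r.x
def circ(cp,p,r,z):
    a=np.linspace(0,2*np.pi,181); u=proj(cp,np.c_[p[0]+r*np.cos(a),p[1]+r*np.sin(a),0*a+z]); return np.r_[u.min(0),u.max(0)]
M=np.array([[x,y,.091] for x in(-.045,.045) for y in(-.06,0,.06)])
sc=np.array([(315.2,181.5),(334.7,177.3),(353.7,173),(324.7,207.3),(344.5,202.7),(364.2,197.8)])
sd=np.array([(281.7,250.9),(267.9,271.5),(252.7,294.1),(245.9,235.9),(231.1,255.5),(214.9,276.3)])
p=fit("stand",[(S,M,sc),(D,M,sd)],[.65,.15,0])
for cp,uv in((S,sc),(D,sd)): fit(" one",[(cp,M,uv)],p)
print(frame(p)(M).round(4))
Hc=np.array([[0.072,0,.093]])
C=np.array([[0,0,.095]])
def fit2(name,sets,holes,p0):
    def res(p):
        r=[(circ(cp,p,rr,z)-bb)[m] for cp,rr,z,bb,m in sets]
        r+=[(proj(cp,frame(p)(L))-uv).ravel() for cp,L,uv in holes]
        return np.concatenate(r)
    r=least_squares(res,p0); print(name,r.x.round(4),np.degrees(r.x[2]).round(1),"res",r.fun.round(1)); return r.x
a=[0,1,2,3]
k=lambda x,x0,s:np.array([x[i]/s+x0[i%2]-.5 for i in range(len(x))])
fit2("can",[(S,.051,.095,k([552,160,776,338],(140,140),6),a),(D,.051,.095,k([92,235,312,397],(300,140),5),a)],
 [(S,Hc,np.array([[247.5,202]])),(D,Hc,np.array([[316.5,187.9]]))],[.6,-.1,0])
Hs=np.array([[.072,0,.03]]);T=np.array([[0,0,.06]])
fit2("stopper",[(S,.056,.03,k([80,226,305,412],(140,140),6),[0,1,2]),(D,.056,.03,k([355,90,565,238],(300,140),5),[0,2,3])],
 [(S,Hs,np.array([[167,213.3]])),(D,Hs,np.array([[370.9,158.9]])),(S,T,np.array([[170.5,187.5]])),(D,T,np.array([[392.9,163.9]]))],[.6,-.3,0])
f=least_squares(lambda p:np.r_[(proj(S,[p[0],p[1],.082])-[404,171.2]).ravel(),(proj(D,[p[0],p[1],.082])-[197.2,355.3]).ravel()],[.6,.3]);print("pin",f.x,f.fun)
E
python3 fit.py
```

```text
stand [0.5709 0.1545 0.1998] 11.4 res [-0.6  0.6 -0.7  0.3 -0.5  0.3 -0.8  0.3 -0.7  0.3 -0.8  0.5 -0.1  0.5
 -0.2  0.6 -0.1  0.5 -0.2  0.7 -0.2  0.5 -0.1  0.7]
 one [0.5697 0.1566 0.2015] 11.5 res [ 0.1  0.2 -0.  -0.   0.1 -0.1 -0.  -0.  -0.  -0.1 -0.1  0.1]
 one [0.5716 0.1532 0.1986] 11.4 res [ 0.   0.  -0.1  0.1  0.  -0.2  0.   0.1 -0.  -0.1  0.1  0.1]
[[0.5387 0.0868 0.091 ]
 [0.5268 0.1456 0.091 ]
 [0.5149 0.2044 0.091 ]
 [0.6269 0.1046 0.091 ]
 [0.615  0.1634 0.091 ]
 [0.6031 0.2222 0.091 ]]
can [ 0.5235 -0.1051 -0.1119] -6.4 res [ 0.3 -0.2 -2.3 -0.6 -0.7  1.1 -0.9  0.  -0.2 -0.2  0.   0.3]
stopper [ 0.5105 -0.3423 -0.1671] -9.6 res [ 0.3 -0.1 -0.  -0.2 -0.4 -0.5 -0.2 -0.2  0.1  0.7 -0.5 -0.3 -0.   0.1]
pin [0.51136626 0.35756866] [-0.87873152  0.16284941 -0.34408372  0.35966696]
```

```bash
cat > go.py <<'E'
# usage: go.py x y z yawdeg(jaw dir, world; mod 180) -> rows shift needed
import sys
from h import *
from cell import manip
s=manip.get_state(); r=R.from_rotvec(s["ee_rot"]); p=s["ee_pos"]
print("t",round(s["t"],2),"pos",p.round(4),"F",s["wrist_force"].round(1),"open",round(s["opening"],3),"j7",round(s["joint_pos"][6],2))
m=r.as_matrix(); jy=np.degrees(np.arctan2(m[1,1],m[0,1])); print("jaw yaw",jy.round(2),"tilt",np.degrees(np.arccos(-m[2,2])).round(2))
if len(sys.argv)>4:
    g=np.array([float(a) for a in sys.argv[1:4]]); d=r.inv().apply(g-p)
    t=(jy-float(sys.argv[4])+90)%180-90
    print("shift",d.round(4),"turn",t.round(2))
E
python3 - <<'E'
from h import *
from cell import camera_params
W=camera_params("wrist")
for n,uv in [((.5387,.0868),(168,118)),((.5268,.1456),(147,49)),((.6269,.1046),(259,99)),((.615,.1634),(244,27))]: print(n,atz(W,uv,.091).round(4))
E
python3 go.py .5387 .0868 .2 11.4
```

```text
(0.5387, 0.0868) [0.5392 0.0834 0.091 ]
(0.5268, 0.1456) [0.5274 0.1425 0.091 ]
(0.6269, 0.1046) [0.6271 0.1006 0.091 ]
(0.615, 0.1634) [0.6153 0.1598 0.091 ]
t 0.15 pos [ 6.497e-01 -1.000e-04  2.914e-01] F [ 1.  -0.7 -0.1] open 1.004 j7 -0.06
jaw yaw 0.0 tilt 0.09
shift [ 0.0869 -0.1108  0.0915] turn -11.4
```

```bash
python3 -m inch '[[0.7,0.02,-0.025,0.02,-3],[0.7,0.045,-0.055,0.04,-6],[0.7,0.065,-0.085,0.06,-9],[0.7,0.085,-0.11,0.08,-11.4],[0.7,0.086,-0.111,0.0915,-11.4],[0.7,0.086,-0.111,0.0915,-11.4],[0.7,0.086,-0.111,0.0915,-11.4],[0.7,0.086,-0.111,0.0915,-11.4]]' 20
python3 go.py .5388 .0855 .118 11.4
python3 - <<'E'
from h import *
from cell import *
W=camera_params("wrist");i=read_camera("wrist");cv2.imwrite("pics/w1.png",i[:,:,::-1])
crop(i,180,120,400,300,3.5,"pics/w1c.png")
for P in [(.5388,.0855,.091),(.5275,.144,.091),(.627,.103,.091)]: print(proj(W,P))
print(W["xyz"])
E
```

```text
t: 1.15
ee_pos: [0.5395, 0.0853, 0.2007]
ee_rot: [-1.991, -2.43, 0.0]
wrist_force: [-0.8, 0.1, 0.2]
opening: 0.704
t 1.15 pos [0.5395 0.0853 0.2007] F [-0.8  0.1  0.2] open 0.704 j7 -0.03
jaw yaw 11.32 tilt 0.01
shift [ 0.0003 -0.0007  0.0827] turn -0.08
[[281.7115085  234.81404064]]
[[282.30332707 154.36685957]]
[[401.79810206 235.16449302]]
[0.52316751 0.16743936 0.29176651]
```

View pics/w1.png

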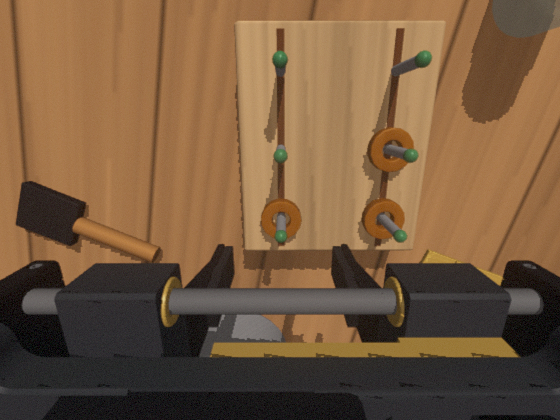

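```bash
python3 -m inch '[[0.7,-0.0005,-0.0012,0.02,0],[0.7,-0.0005,-0.0012,0.04,0],[0.7,-0.0005,-0.0012,0.06,0],[0.7,-0.0005,-0.0012,0.075,0],[0.7,-0.0005,-0.0012,0.082,0],[0.7,-0.0005,-0.0012,0.082,0],[0.35,-0.0005,-0.0012,0.082,0],[0.35,-0.0005,-0.0012,0.082,0]]' 20
python3 -m inch '[[0.3,0,0,0,0],[0.3,0,0,0,0],[0.3,0,0,0,0],[0.3,0,0,-0.003,0],[0.3,0,0,-0.01,0],[0.3,0,0,-0.025,0],[0.3,0,0,-0.04,0],[0.3,0,0,-0.06,0]]' 20
```

```text
t: 2.2
ee_pos: [0.5387, 0.0848, 0.1194]
ee_rot: [1.991, 2.43, 0.001]
wrist_force: [-0.6, -0.7, 0.1]
opening: 0.554
t: 3.2
ee_pos: [0.5387, 0.0848, 0.1807]
ee_rot: [1.991, 2.429, 0.002]
wrist_force: [0.5, 0.6, 0.1]
opening: 0.394
```

```bash
python3 go.py .538 .0848 .2 11.4; python3 - <<'E'
from h import *
from cell import *
i=read_camera("side");crop(i,180,180,340,340,3.5,"pics/s2.png")
E
```

```text
t 3.2 pos [0.5387 0.0848 0.1807] F [0.5 0.6 0.1] open 0.394 j7 -0.03
jaw yaw 11.33 tilt 0.08
shift [ 0.0002 -0.0006 -0.0193] turn -0.07
```

View pics/s2.png

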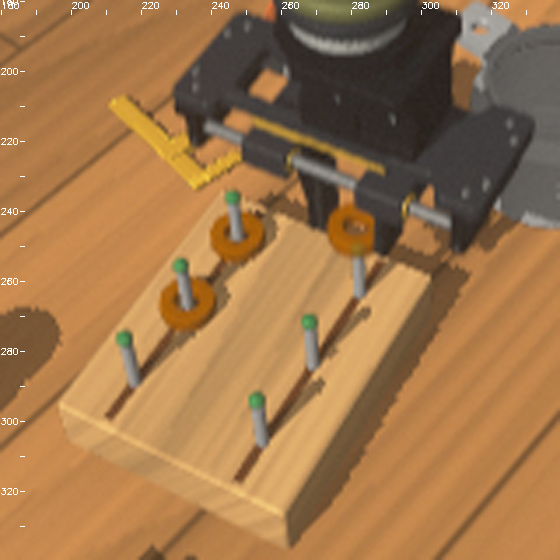

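The ring is held clear of its mandrel (ring at side px ~(281,245)). I'll carry it over the canister.

```bash
python3 go.py .5235 -.1065 .2 11.4
```

```text
t 3.25 pos [0.5403 0.0851 0.1838] F [1.5 1.3 2.3] open 0.393 j7 -0.03
jaw yaw 11.33 tilt 0.36
shift [-0.1846 -0.054  -0.0165] turn -0.07
```

```bash
python3 -m inch '[[0.3,0,0,-0.018,0],[0.3,-0.03,-0.01,-0.018,0],[0.3,-0.07,-0.02,-0.018,0],[0.3,-0.11,-0.033,-0.018,0],[0.3,-0.15,-0.044,-0.018,0],[0.3,-0.175,-0.052,-0.018,0],[0.3,-0.1845,-0.054,-0.018,0],[0.3,-0.1845,-0.054,-0.018,0]]'
python3 go.py .5235 -.1065 .108 11.4; python3 - <<'E'
from h import *
from cell import *
W=camera_params("wrist");i=read_camera("wrist");cv2.imwrite("pics/w2.png",i[:,:,::-1])
for c in [(.5235,-.1051),(.5235,-.1065)]:
  print([proj(W,[c[0]+.046*np.cos(a),c[1]+.046*np.sin(a),.095])[0].round() for a in np.arange(0,6.28,.785)], proj(W,[c[0]+.072*np.cos(.112),c[1]-.072*np.sin(.112),.093]))
E
```

```text
t: 4.25
ee_pos: [0.5237, -0.1062, 0.2017]
ee_rot: [1.989, 2.426, 0.008]
wrist_force: [-0.3, 0.9, -0.2]
opening: 0.39
t 4.25 pos [ 0.5237 -0.1062  0.2017] F [-0.3  0.9 -0.2] open 0.39 j7 0.35
jaw yaw 11.3 tilt 0.39
shift [-0.0003 -0.0009  0.0937] turn -0.1
[array([342., 246.]), array([335., 202.]), array([295., 175.]), array([245., 185.]), array([220., 224.]), array([231., 266.]), array([270., 289.]), array([314., 281.])] [[370.74619333 260.65257778]]
[array([341., 248.]), array([335., 204.]), array([294., 177.]), array([245., 187.]), array([219., 226.]), array([231., 268.]), array([270., 290.]), array([314., 282.])] [[370.22357666 262.25543189]]
```

View pics/w2.png

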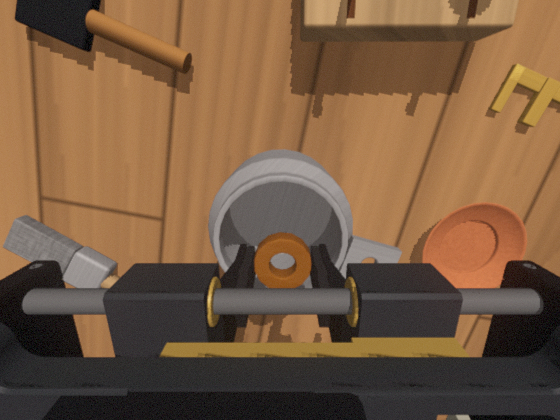

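The view shows the ring centred between the fingers at px (282,262). The canister mouth spans about px 217–344 and the ear hole is at (370,262), which matches the estimate with y=-0.1065.

```bash
python3 -m inch '[[0.3,-0.01,0,0.02,0],[0.3,-0.01,0,0.045,0],[0.3,-0.01,0,0.07,0],[0.3,-0.01,0,0.085,0],[0.3,-0.01,0,0.092,0],[0.3,-0.01,0,0.092,0],[0.48,-0.01,0,0.092,0],[0.48,-0.01,0,0.092,0]]'
python3 -m inch '[[0.48,0,0,0,0],[0.48,0,0,0,0],[0.48,0,0,-0.02,0],[0.48,0,0,-0.045,0],[0.48,0,0,-0.07,0],[0.48,0,0,-0.09,0],[0.48,0,0,-0.09,0],[0.48,0,0,-0.09,0]]'
python3 go.py .6265 .1015 .2 11.4
```

```text
t: 5.3
ee_pos: [0.527, -0.115, 0.1105]
ee_rot: [1.987, 2.427, 0.01]
wrist_force: [0.0, -0.2, -0.1]
opening: 0.466
t: 6.3
ee_pos: [0.5257, -0.115, 0.1996]
ee_rot: [1.987, 2.428, 0.009]
wrist_force: [0.0, 0.4, -0.3]
opening: 0.479
t 6.3 pos [ 0.5257 -0.115   0.1996] F [ 0.   0.4 -0.3] open 0.479 j7 0.37
jaw yaw 11.39 tilt 0.41
shift [0.1924 0.1415 0.0007] turn -0.01
```

```bash
python3 -m inch '[[0.7,0.03,0.02,0,0],[0.7,0.065,0.045,0,0],[0.7,0.1,0.075,0,0],[0.7,0.14,0.105,0,0],[0.7,0.175,0.13,0,0],[0.7,0.193,0.1415,0,0],[0.7,0.193,0.1415,0,0],[0.7,0.193,0.1415,0,0]]'
python3 go.py .6262 .1026 .118 11.4; python3 - <<'E'
from h import *
from cell import *
W=camera_params("wrist");i=read_camera("wrist");cv2.imwrite("pics/w3.png",i[:,:,::-1])
for c in [(.6262,.1026,.091),(.6145,.161,.091),(.5265,.143,.091)]:
  print(proj(W,c))
E
```

```text
t: 7.3
ee_pos: [0.626, 0.0995, 0.2002]
ee_rot: [1.99, 2.425, 0.006]
wrist_force: [-0.4, -0.0, -0.8]
opening: 0.703
t 7.3 pos [0.626  0.0995 0.2002] F [-0.4 -0.  -0.8] open 0.703 j7 -0.04
jaw yaw 11.24 tilt 0.34
shift [0.0031 0.0004 0.0822] turn -0.16
[[282.90964963 231.5923622 ]]
[[282.89679496 150.33910864]]
[[150.95084799 151.0435516 ]]
```

View pics/w3.png

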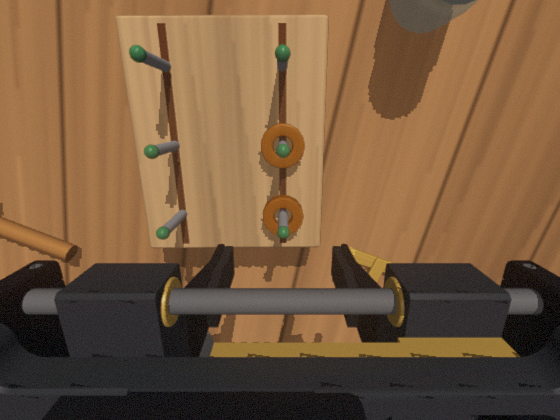

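Mandrel tips are at px (283,232) and (283,150), on the prediction, so I'll grasp.

```bash
python3 -m inch '[[0.7,0.003,0,0.02,0],[0.7,0.003,0,0.04,0],[0.7,0.003,0,0.06,0],[0.7,0.003,0,0.075,0],[0.7,0.003,0,0.082,0],[0.7,0.003,0,0.082,0],[0.35,0.003,0,0.082,0],[0.35,0.003,0,0.082,0]]' 20
python3 -m inch '[[0.3,0,0,0,0],[0.3,0,0,0,0],[0.3,0,0,0,0],[0.3,0,0,-0.003,0],[0.3,0,0,-0.015,0],[0.3,0,0,-0.04,0],[0.3,0,0,-0.06,0],[0.3,0,0,-0.082,0]]' 20
python3 go.py .5225 -.107 .2 11.4
```

```text
t: 8.35
ee_pos: [0.6265, 0.1024, 0.1194]
ee_rot: [1.99, 2.423, 0.008]
wrist_force: [0.3, 0.2, -0.4]
opening: 0.555
t: 9.35
ee_pos: [0.6259, 0.1023, 0.2027]
ee_rot: [1.99, 2.423, 0.009]
wrist_force: [-0.1, -0.7, 0.3]
opening: 0.391
t 9.35 pos [0.6259 0.1023 0.2027] F [-0.1 -0.7  0.3] open 0.391 j7 -0.05
jaw yaw 11.2 tilt 0.47
shift [-0.1852 -0.1421  0.0018] turn -0.2
```

```bash
python3 -m inch '[[0.3,-0.03,-0.02,0,0],[0.3,-0.065,-0.05,0,0],[0.3,-0.1,-0.08,0,0],[0.3,-0.14,-0.11,0,0],[0.3,-0.165,-0.13,0,0],[0.3,-0.176,-0.142,0,0],[0.3,-0.176,-0.142,0,0],[0.3,-0.176,-0.142,0,0]]'
python3 go.py .5215 -.097 .109 11.4
```

```text
t: 10.35
ee_pos: [0.5216, -0.0961, 0.2021]
ee_rot: [1.987, 2.425, 0.01]
wrist_force: [-0.2, -0.3, -0.4]
opening: 0.395
t 10.35 pos [ 0.5216 -0.0961  0.2021] F [-0.2 -0.3 -0.4] open 0.395 j7 0.33
jaw yaw 11.34 tilt 0.52
shift [-0.0008 -0.0011  0.093 ] turn -0.06
```

```bash
python3 -m inch '[[0.3,0,0,0.02,0],[0.3,0,0,0.045,0],[0.3,0,0,0.07,0],[0.3,0,0,0.085,0],[0.3,0,0,0.092,0],[0.3,0,0,0.092,0],[0.48,0,0,0.092,0],[0.48,0,0,0.092,0]]'
python3 -m inch '[[0.48,0,0,0,0],[0.48,0,0,0,0],[0.48,0,0,-0.02,0],[0.48,0,0,-0.045,0],[0.48,0,0,-0.07,0],[0.48,0,0,-0.09,0],[0.48,0,0,-0.09,0],[0.48,0,0,-0.09,0]]'
python3 go.py .6143 .1608 .2 11.4
```

```text
t: 11.35
ee_pos: [0.523, -0.0961, 0.1109]
ee_rot: [1.986, 2.424, 0.012]
wrist_force: [0.2, 0.1, 0.4]
opening: 0.468
t: 12.35
ee_pos: [0.5215, -0.0962, 0.2]
ee_rot: [1.987, 2.425, 0.011]
wrist_force: [0.2, -0.2, 0.2]
opening: 0.479
t 12.35 pos [ 0.5215 -0.0962  0.2   ] F [ 0.2 -0.2  0.2] open 0.479 j7 0.33
jaw yaw 11.33 tilt 0.55
shift [0.2337 0.1414 0.0012] turn -0.07
```

```bash
python3 -m inch '[[0.7,0.03,0.02,0,0],[0.7,0.075,0.045,0,0],[0.7,0.12,0.075,0,0],[0.7,0.165,0.1,0,0],[0.7,0.21,0.13,0,0],[0.7,0.2335,0.1415,0,0],[0.7,0.2335,0.1415,0,0],[0.7,0.2335,0.1415,0,0]]'
python3 go.py .6143 .1608 .118 11.4
```

```text
t: 13.35
ee_pos: [0.6139, 0.1589, 0.2]
ee_rot: [1.989, 2.424, 0.007]
wrist_force: [-0.1, -0.5, -0.1]
opening: 0.696
t 13.35 pos [0.6139 0.1589 0.2   ] F [-0.1 -0.5 -0.1] open 0.696 j7 -0.15
jaw yaw 11.26 tilt 0.44
shift [0.002  0.0001 0.082 ] turn -0.14
```

```bash
python3 -m inch '[[0.7,0.002,0,0.02,0],[0.7,0.002,0,0.04,0],[0.7,0.002,0,0.06,0],[0.7,0.002,0,0.075,0],[0.7,0.002,0,0.082,0],[0.7,0.002,0,0.082,0],[0.35,0.002,0,0.082,0],[0.35,0.002,0,0.082,0]]' 20
python3 -m inch '[[0.3,0,0,0,0],[0.3,0,0,0,0],[0.3,0,0,0,0],[0.3,0,0,-0.003,0],[0.3,0,0,-0.015,0],[0.3,0,0,-0.04,0],[0.3,0,0,-0.06,0],[0.3,0,0,-0.082,0]]' 20
python3 go.py .5225 -.1065 .2 11.4
```

```text
t: 14.35
ee_pos: [0.6147, 0.1609, 0.1189]
ee_rot: [1.988, 2.423, 0.009]
wrist_force: [0.1, -0.1, -0.7]
opening: 0.553
t: 15.35
ee_pos: [0.6139, 0.161, 0.2023]
ee_rot: [1.988, 2.423, 0.009]
wrist_force: [0.7, -0.1, -1.3]
opening: 0.39
t 15.35 pos [0.6139 0.161  0.2023] F [ 0.7 -0.1 -1.3] open 0.39 j7 -0.15
jaw yaw 11.26 tilt 0.54
shift [-0.2444 -0.1419  0.0015] turn -0.14
```

```bash
python3 -m inch '[[0.3,-0.03,-0.02,0,0],[0.3,-0.075,-0.045,0,0],[0.3,-0.12,-0.075,0,0],[0.3,-0.17,-0.1,0,0],[0.3,-0.22,-0.13,0,0],[0.3,-0.2445,-0.142,0,0],[0.3,-0.2445,-0.142,0,0],[0.3,-0.2445,-0.142,0,0]]'
python3 go.py .5225 -.1065 .109 11.4
```

```text
t: 16.35
ee_pos: [0.5229, -0.1052, 0.202]
ee_rot: [1.986, 2.424, 0.011]
wrist_force: [0.7, 0.6, 1.0]
opening: 0.397
t 16.35 pos [ 0.5229 -0.1052  0.202 ] F [0.7 0.6 1. ] open 0.397 j7 0.34
jaw yaw 11.34 tilt 0.6
shift [-0.0011 -0.0016  0.093 ] turn -0.06
```

```bash
python3 -m inch '[[0.3,0,0,0.02,0],[0.3,0,0,0.045,0],[0.3,0,0,0.07,0],[0.3,0,0,0.085,0],[0.3,0,0,0.092,0],[0.3,0,0,0.092,0],[0.48,0,0,0.092,0],[0.48,0,0,0.092,0]]'
python3 -m inch '[[0.48,0,0,0,0],[0.48,0,0,0,0],[0.48,0,0,-0.02,0],[0.48,0,0,-0.045,0],[0.48,0,0,-0.07,0],[0.48,0,0,-0.09,0],[0.48,0,0,-0.09,0],[0.48,0,0,-0.09,0]]'
python3 - <<'E'
from h import *
from cell import *
W=camera_params("wrist");i=read_camera("wrist");cv2.imwrite("pics/w4.png",i[:,:,::-1])
i=read_camera("scene");crop(i,120,140,320,270,4,"pics/sc4.png")
E
```

```text
t: 17.35
ee_pos: [0.5245, -0.1053, 0.1109]
ee_rot: [1.986, 2.423, 0.012]
wrist_force: [-0.5, -0.2, -0.3]
opening: 0.468
t: 18.35
ee_pos: [0.5229, -0.1053, 0.2]
ee_rot: [1.986, 2.424, 0.011]
wrist_force: [0.5, 1.0, 1.4]
opening: 0.478
```

View pics/w4.png

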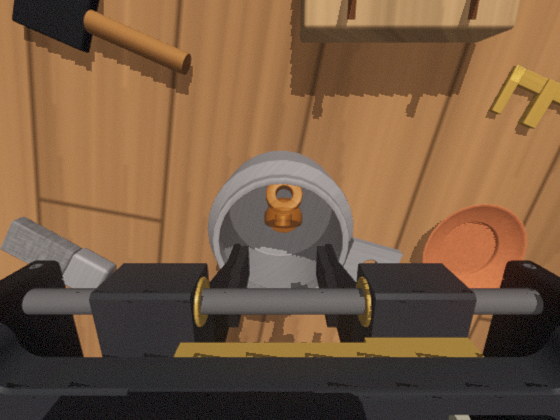

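View pics/sc4.png

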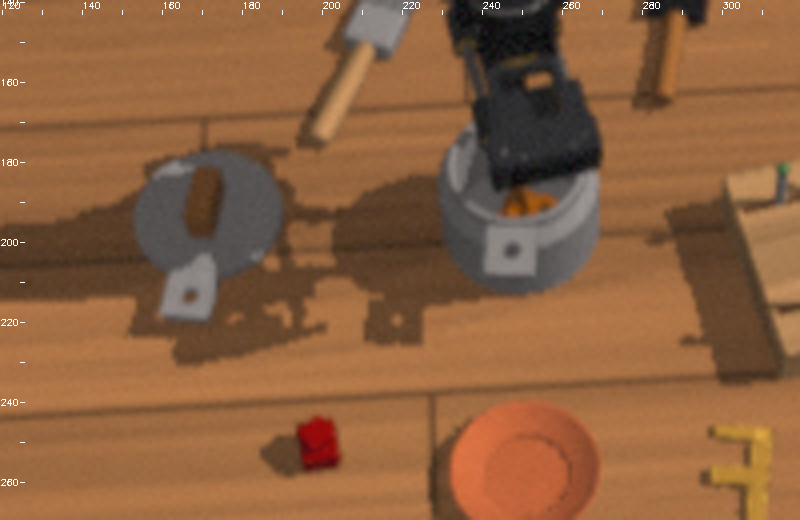

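```bash
python3 go.py .511 -.343 .2 80.4
```

```text
t 18.45 pos [ 0.5227 -0.1052  0.1996] F [-0.1 -0.3 -0.2] open 0.477 j7 0.34
jaw yaw 11.33 tilt 0.57
shift [-0.2309 -0.0582 -0.0007] turn -69.07
```

```bash
python3 -m inch '[[0.5,-0.02,-0.005,0,-5],[0.5,-0.05,-0.013,0,-14],[0.5,-0.09,-0.023,0,-23],[0.5,-0.13,-0.033,0,-32],[0.5,-0.17,-0.043,0,-41],[0.5,-0.205,-0.052,0,-50],[0.5,-0.231,-0.058,0,-59],[0.5,-0.231,-0.058,0,-68]]'
python3 go.py .511 -.343 .2 80.4;  python3 - <<'E'
from h import *
from cell import *
W=camera_params("wrist");i=read_camera("wrist");cv2.imwrite("pics/w5.png",i[:,:,::-1])
i=read_camera("side");crop(i,300,140,430,250,5,"pics/s5.png")
i=read_camera("scene");crop(i,140,140,270,230,6,"pics/sc5.png")
E
```

```text
t: 19.45
ee_pos: [0.5096, -0.3461, 0.1978]
ee_rot: [0.29, 3.121, 0.002]
wrist_force: [-0.2, 0.3, 0.5]
opening: 0.5
t 19.45 pos [ 0.5096 -0.3461  0.1978] F [-0.2  0.3  0.5] open 0.5 j7 1.95
jaw yaw 79.37 tilt 0.43
shift [-0.0008  0.0033 -0.0022] turn -1.03
```

View pics/w5.png

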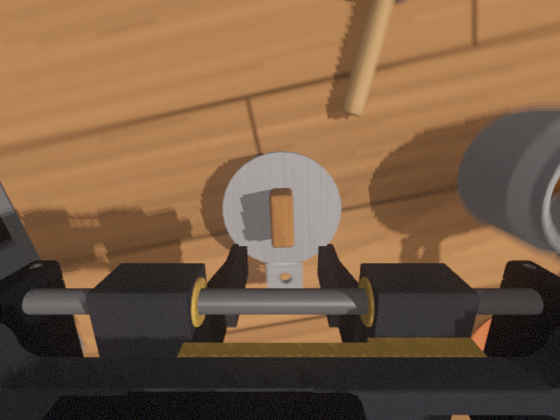

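View pics/s5.png

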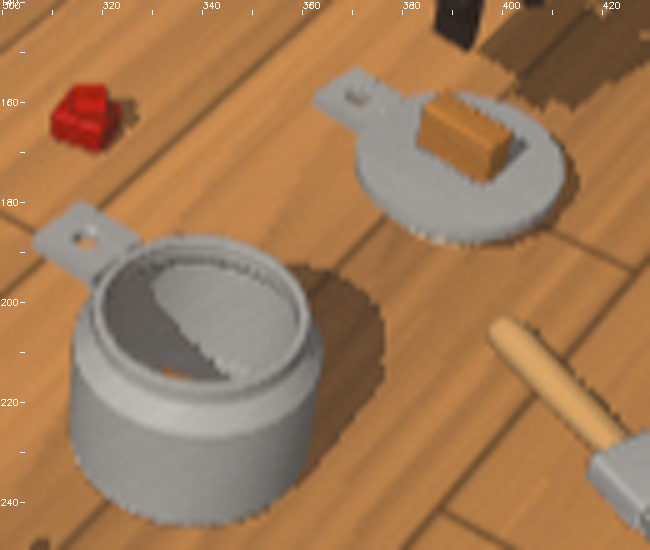

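View pics/sc5.png

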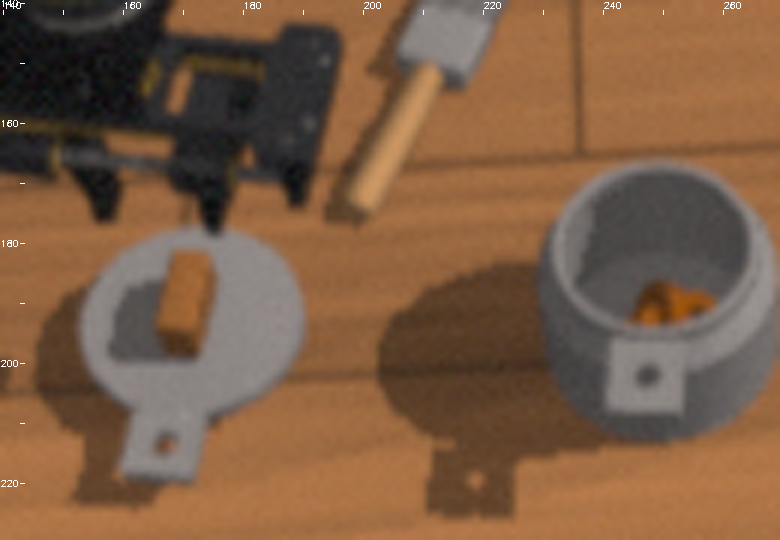

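```bash
python3 - <<'E'
from h import *
from cell import *
W=camera_params("wrist");i=cv2.imread("pics/w5.png")[:,:,::-1]
crop(i,210,140,360,300,3.7,"pics/w5c.png")
from fit import frame
f=frame([.5105,-.3423,-.1671]); 
print(proj(W,f([[x,y,.06] for x in(-.024,.024) for y in(-.01,.01)])),proj(W,f([.072,0,.03])))
a=np.linspace(0,6.28,100);u=proj(W,np.c_[.5105+.056*np.cos(a),-.3423+.056*np.sin(a),0*a+.03]);print(u.min(0),u.max(0))
E
```

```text
stand [0.5709 0.1545 0.1998] 11.4 res [-0.6  0.6 -0.7  0.3 -0.5  0.3 -0.8  0.3 -0.7  0.3 -0.8  0.5 -0.1  0.5
 -0.2  0.6 -0.1  0.5 -0.2  0.7 -0.2  0.5 -0.1  0.7]
 one [0.5697 0.1566 0.2015] 11.5 res [ 0.1  0.2 -0.  -0.   0.1 -0.1 -0.  -0.  -0.  -0.1 -0.1  0.1]
 one [0.5716 0.1532 0.1986] 11.4 res [ 0.   0.  -0.1  0.1  0.  -0.2  0.   0.1 -0.  -0.1  0.1  0.1]
[[0.5387 0.0868 0.091 ]
 [0.5268 0.1456 0.091 ]
 [0.5149 0.2044 0.091 ]
 [0.6269 0.1046 0.091 ]
 [0.615  0.1634 0.091 ]
 [0.6031 0.2222 0.091 ]]
can [ 0.5235 -0.1051 -0.1119] -6.4 res [ 0.3 -0.2 -2.3 -0.6 -0.7  1.1 -0.9  0.  -0.2 -0.2  0.   0.3]
stopper [ 0.5105 -0.3423 -0.1671] -9.6 res [ 0.3 -0.1 -0.  -0.2 -0.4 -0.5 -0.2 -0.2  0.1  0.7 -0.5 -0.3 -0.   0.1]
pin [0.51136626 0.35756866] [-0.87873152  0.16284941 -0.34408372  0.35966696]
[[270.00699155 193.86485819]
 [294.52067841 193.34621054]
 [271.90969935 247.44385519]
 [294.96819713 246.9741741 ]] [[284.19707174 277.46901397]]
[223.02207333 149.70271818] [342.39146184 263.42792756]
```

View pics/w5c.png

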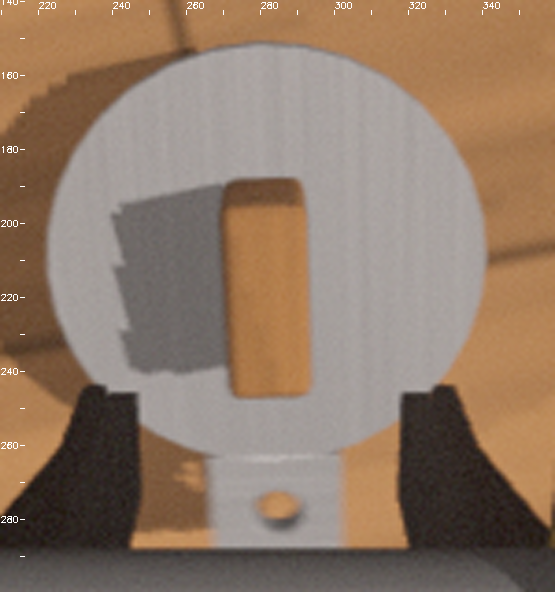

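```bash
python3 -m inch '[[0.5,-0.0003,0.0033,0.02,-1],[0.5,-0.0003,0.0033,0.04,-1],[0.5,-0.0003,0.0033,0.06,-1],[0.5,-0.0003,0.0033,0.075,-1],[0.5,-0.0003,0.0033,0.087,-1],[0.5,-0.0003,0.0033,0.092,-1],[0.5,-0.0003,0.0033,0.0935,-1],[0.5,-0.0003,0.0033,0.0935,-1]]'
python3 go.py .5105 -.3428 .104 80.4
```

```text
t: 20.6
ee_pos: [0.5129, -0.3397, 0.1052]
ee_rot: [0.269, 3.121, 0.004]
wrist_force: [0.4, 0.6, 0.6]
opening: 0.5
t 20.6 pos [ 0.5129 -0.3397  0.1052] F [0.4 0.6 0.6] open 0.5 j7 1.95
jaw yaw 80.16 tilt 0.54
shift [ 0.0018 -0.0034  0.0011] turn -0.24
```

```bash
python3 -m inch '[[0.5,0.0018,-0.0034,0.001,0],[0.5,0.0018,-0.0034,0.001,0],[0.5,0.0018,-0.0034,0.001,0],[0.2,0.0018,-0.0034,0.001,0],[0.15,0.0018,-0.0034,0.001,0],[0.1,0.0018,-0.0034,0.001,0],[0.1,0.0018,-0.0034,0.001,0],[0.1,0.0018,-0.0034,0.001,0]]' 40
python3 go.py .5105 -.3428 .104 80.4
```

```text
t: 21.6
ee_pos: [0.5103, -0.3432, 0.1041]
ee_rot: [0.269, 3.121, 0.003]
wrist_force: [-0.0, -1.6, -0.5]
opening: 0.229
t 21.6 pos [ 0.5103 -0.3432  0.1041] F [-0.  -1.6 -0.5] open 0.229 j7 1.96
jaw yaw 80.14 tilt 0.53
shift [-0.0001  0.0005  0.0001] turn -0.26
```

```bash
python3 -m inch '[[0.1,0,0,-0.01,0],[0.1,0,0,-0.03,0],[0.1,0,0,-0.05,0],[0.1,0,0,-0.075,0],[0.1,0,0,-0.1,0],[0.1,0,0,-0.12,0],[0.1,0,0,-0.13,0],[0.1,0,0,-0.13,0]]' 40
python3 go.py .5235 -.1065 .234 83.6;  python3 - <<'E'
from h import *
from cell import *
W=camera_params("wrist");i=read_camera("wrist");cv2.imwrite("pics/w6.png",i[:,:,::-1])
crop(i,180,120,400,300,3.5,"pics/w6c.png")
E
```

```text
t: 22.6
ee_pos: [0.5094, -0.3435, 0.2349]
ee_rot: [0.269, 3.12, 0.002]
wrist_force: [0.3, 0.2, -4.3]
opening: 0.227
t 22.6 pos [ 0.5094 -0.3435  0.2349] F [ 0.3  0.2 -4.3] open 0.227 j7 1.96
jaw yaw 80.14 tilt 0.59
shift [0.0267 0.2359 0.0012] turn -3.46
```

View pics/w6.png

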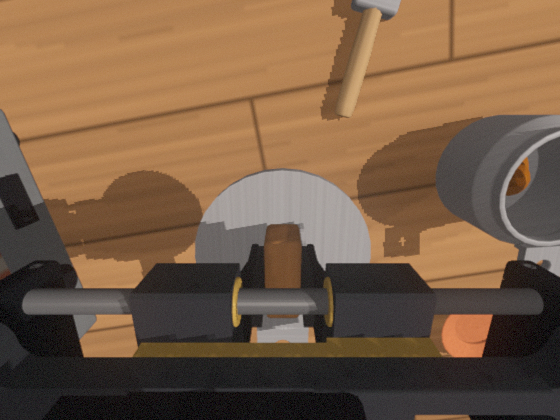

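```bash
sed -i 's/^p=fit("stand"/if __name__!="__main__": raise SystemExit\n&/' fit.py; python3 - <<'E'
from h import *
from cell import *
W=camera_params("wrist"); s=manip.get_state(); p=s["ee_pos"]; r=R.from_rotvec(s["ee_rot"])
a=np.linspace(0,6.28,200)
def bb(d,z=.0741):
    u=proj(W,p+r.apply(np.c_[d[0]+.056*np.cos(a),d[1]+.056*np.sin(a),0*a+z])); return np.r_[u[:,0].min(),u[:,0].max(),u[:,1].min()]
print(bb([0,0]))
print([least_squares(lambda d:bb(d,z)-[195,371,169],[0,0]).x.round(4) for z in (.073,.0741,.075)])
print(W)
E
```

```text
[194.01319094 371.99725424 169.66391197]
[array([ 0.0004, -0.    ]), array([ 0.0003, -0.    ]), array([ 0.0002, -0.    ])]
{'intrinsics': array([[289.19002344,   0.        , 282.29998189],
       [  0.        , 289.19002344, 210.36939334],
       [  0.        ,   0.        ,   1.        ]]), 'xyz': array([ 0.42543491, -0.32926055,  0.32416702]), 'attitude': array([2.20804079, 1.85841123, 0.29781877])}
```

View pics/w6c.png

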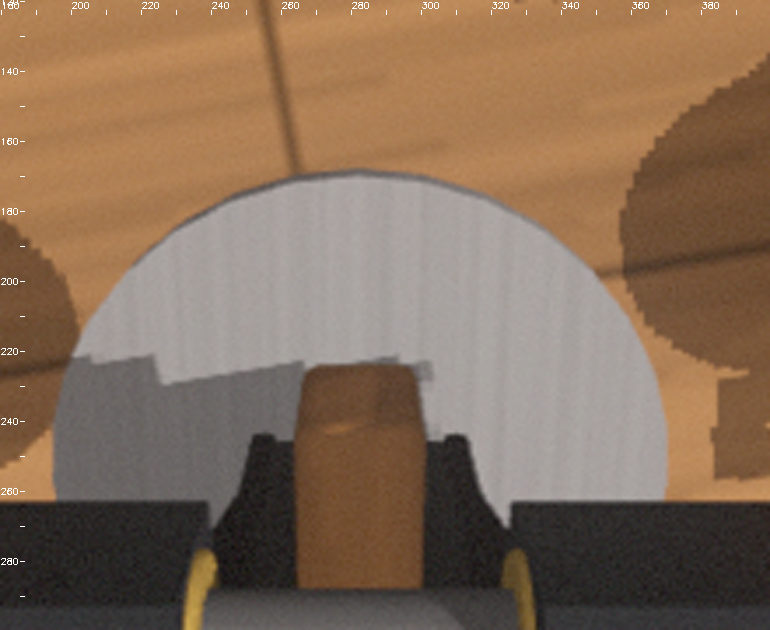

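```bash
python3 - <<'E'
from h import *
i=cv2.imread("pics/w4.png")[:,:,::-1]
crop(i,195,140,415,310,3.6,"pics/w4c.png")
E
```

```text
(no output)
```

View pics/w4c.png

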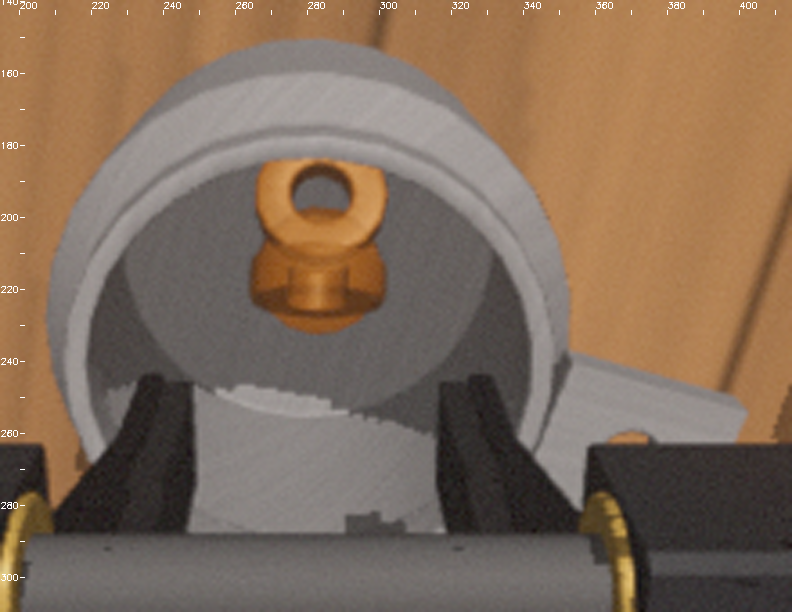

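```bash
python3 - <<'E'
from h import *
from cell import *
W=camera_params("wrist"); s=manip.get_state(); r=R.from_rotvec(s["ee_rot"])
t=r.inv().apply(W["xyz"]-s["ee_pos"]); rc=r.inv()*R.from_rotvec(W["attitude"])
for p,rv,inn,out in [([.5229,-.1053,.2],[1.986,2.424,.011],[218.1,342.6,177],[212.3,348.1,173.9])]:
    r2=R.from_rotvec(rv); V=dict(W,xyz=np.array(p)+r2.apply(t),attitude=(r2*rc).as_rotvec())
    a=np.linspace(0,6.283,300)
    def bb(c,R_):
        u=proj(V,np.c_[c[0]+R_*np.cos(a),c[1]+R_*np.sin(a),0*a+.095]);return np.r_[u[:,0].min(),u[:,0].max(),u[:,1].min()]
    f=least_squares(lambda c:np.r_[bb(c,.046)-inn,bb(c,.051)-out],[.52,-.1]);print(f.x,f.fun)
    print(atz(V,(370,265),.093))
E
python3 go.py .5235 -.1065 .234 83.6
```

```text
[ 0.52256188 -0.10738975] [-0.46830509  0.35521269  2.21464121 -1.54252338  1.67454352 -1.90910372]
[ 0.59406321 -0.11471671  0.093     ]
t 22.65 pos [ 0.509  -0.3432  0.2339] F [-0.9 -0.2 -4.3] open 0.23 j7 1.96
jaw yaw 80.15 tilt 0.51
shift [0.0262 0.2357 0.0003] turn -3.45
```

```bash
python3 -m inch '[[0.1,0.002,0.02,0,0],[0.1,0.006,0.05,0,-1],[0.1,0.01,0.09,0,-1.5],[0.1,0.015,0.13,0,-2],[0.1,0.02,0.17,0,-2.5],[0.1,0.024,0.21,0,-3],[0.1,0.0265,0.234,0,-3.4],[0.1,0.0265,0.2355,0,-3.4]]' 40
python3 -m inch '[[0.1,0,0,0,0],[0.1,0,0,0,0],[0.1,0,0,0,0],[0.1,0,0,0,0],[0.1,0,0,0,0],[0.1,0,0,0,0],[0.1,0,0,0,0],[0.1,0,0,0,0]]' 40
python3 go.py .523 -.107 .195 83.6;  python3 - <<'E'
from h import *
from cell import *
W=camera_params("wrist");i=read_camera("wrist");cv2.imwrite("pics/w7.png",i[:,:,::-1])
i=read_camera("side");crop(i,260,120,420,270,3.7,"pics/s7.png")
i=read_camera("scene");crop(i,200,130,300,230,5.5,"pics/sc7.png")
E
```

```text
t: 23.65
ee_pos: [0.5228, -0.1015, 0.2341]
ee_rot: [0.164, 3.129, 0.005]
wrist_force: [-0.5, 0.1, -3.4]
opening: 0.225
t: 24.65
ee_pos: [0.5228, -0.1014, 0.2341]
ee_rot: [0.164, 3.129, 0.005]
wrist_force: [-0.2, 0.2, -3.1]
opening: 0.231
t 24.65 pos [ 0.5228 -0.1014  0.2341] F [-0.2  0.2 -3.1] open 0.231 j7 1.6
jaw yaw 83.98 tilt 0.49
shift [-0.0005 -0.0057  0.039 ] turn 0.38
```

View pics/w7.png

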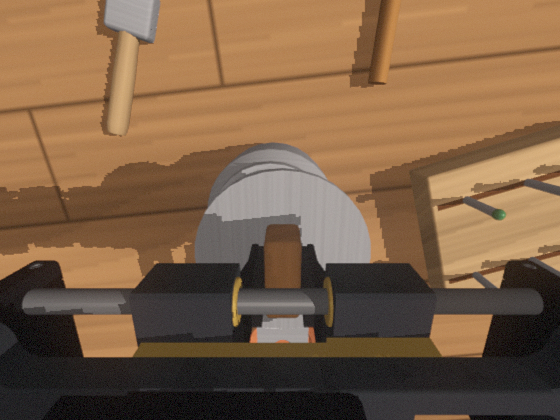

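View pics/s7.png

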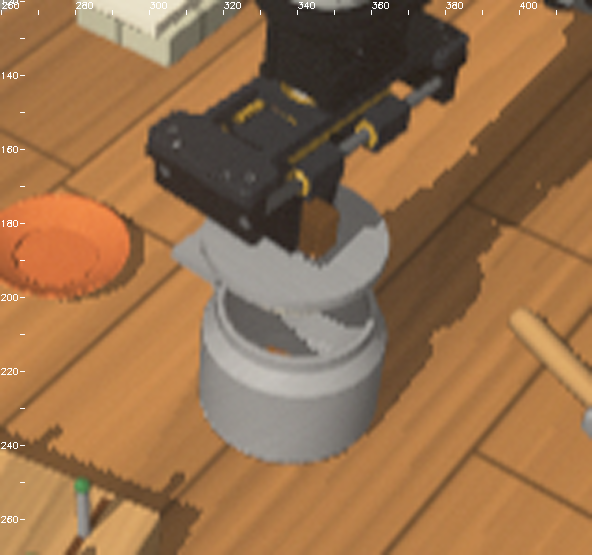

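View pics/sc7.png

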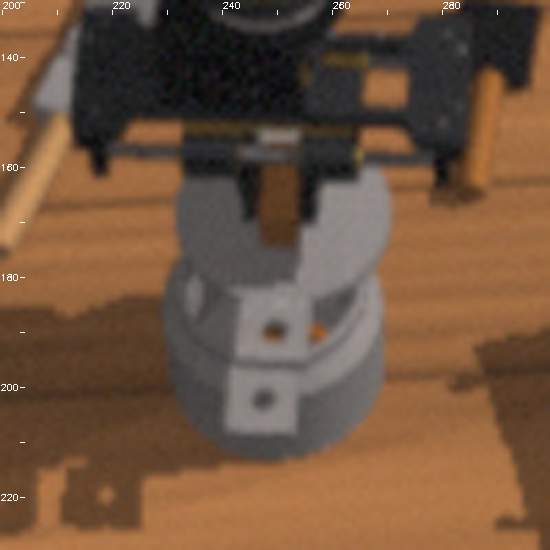

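```bash
python3 -m inch '[[0.1,-0.0003,-0.003,0,0.2],[0.1,-0.0005,-0.0057,0,0.4],[0.1,-0.0005,-0.0057,0.008,0.4],[0.1,-0.0005,-0.0057,0.016,0.4],[0.1,-0.0005,-0.0057,0.022,0.4],[0.1,-0.0005,-0.0057,0.026,0.4],[0.1,-0.0005,-0.0057,0.026,0.4],[0.1,-0.0005,-0.0057,0.026,0.4]]' 40
python3 go.py .5228 -.107 .177 83.6;  python3 - <<'E'
from h import *
from cell import *
i=read_camera("side");crop(i,280,150,390,260,5.3,"pics/s8.png")
i=read_camera("scene");crop(i,220,150,290,220,8,"pics/sc8.png")
E
```

```text
t: 25.8
ee_pos: [0.5231, -0.1071, 0.2083]
ee_rot: [0.175, 3.128, 0.005]
wrist_force: [-0.2, -0.3, -3.0]
opening: 0.226
t 25.8 pos [ 0.5231 -0.1071  0.2083] F [-0.2 -0.3 -3. ] open 0.226 j7 1.6
jaw yaw 83.59 tilt 0.52
shift [ 0.0006 -0.0001  0.0313] turn -0.01
```

View pics/s8.png

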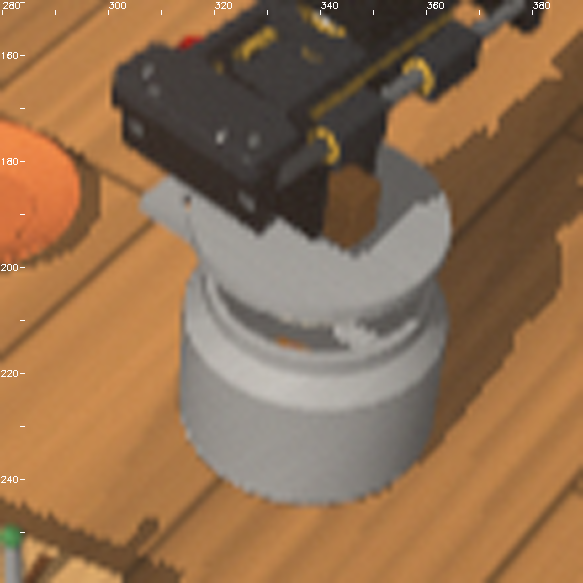

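View pics/sc8.png

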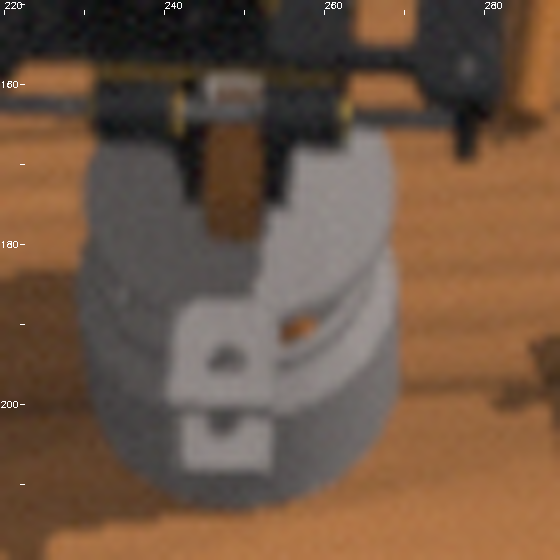

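```bash
python3 - <<'E'
from h import *
from cell import *
S=camera_params("scene")
print(atz(S,(248,194.3),.1342),atz(S,(247.5,202),.093))
c=np.cos(np.radians(-6.4)),np.sin(np.radians(-6.4))
print("expected stopper hole",.5231+.072*c[0],-.1071+.072*c[1])
E
```

```text
[ 0.59526718 -0.10929145  0.1342    ] [ 0.59574799 -0.1126443   0.093     ]
expected stopper hole 0.594651290179563 -0.11512576311885543
```

```bash
python3 - <<'E'
from h import *
from cell import *
from scipy.spatial.transform import Rotation as R
for n in("scene","side"):
    S=camera_params(n)
    def pt(c,yaw,x,y,z): y0=np.radians(yaw); return [c[0]+x*np.cos(y0)-y*np.sin(y0),c[1]+x*np.sin(y0)+y*np.cos(y0),z]
    c=(.5231,-.1071)
    for nm,x,z in(("hole",.072,.1342),("front",.09,.1342),("flangectr",0,.1342)): print(n,"stopper",nm,proj(S,pt(c,-6.4,x,0,z)).round(1))
    for nm,x,z in(("hole",.072,.093),("front",.092,.093),("rimctr",0,.095)): print(n,"can",nm,proj(S,pt(c,-6.4,x,0,z)).round(1))
E
```

```text
scene stopper hole [[245.9 194.2]]
scene stopper front [[245.4 199.7]]
scene stopper flangectr [[247.9 172.8]]
scene can hole [[246.6 201.7]]
scene can front [[246.1 207.7]]
scene can rimctr [[248.5 180.3]]
side stopper hole [[317.8 175.3]]
side stopper front [[312.2 171.7]]
side stopper flangectr [[340.9 190.4]]
side can hole [[317.1 187.9]]
side can front [[311.2 183.9]]
side can rimctr [[339.6 202.3]]
```

Relative alignment in both cameras agrees to about 1 px, so I'll lower the stopper.

```bash
python3 -m inch '[[0.1,0,0,0.004,0],[0.1,0,0,0.008,0],[0.1,0,0,0.012,0],[0.1,0,0,0.016,0],[0.1,0,0,0.02,0],[0.1,0,0,0.023,0],[0.1,0,0,0.026,0],[0.1,0,0,0.026,0]]' 40
python3 go.py .5228 -.107 .177 83.6
```

```text
t: 26.9
ee_pos: [0.5233, -0.1073, 0.1822]
ee_rot: [0.176, 3.128, 0.004]
wrist_force: [0.2, -1.1, -3.1]
opening: 0.224
t 26.9 pos [ 0.5233 -0.1073  0.1822] F [ 0.2 -1.1 -3.1] open 0.224 j7 1.59
jaw yaw 83.58 tilt 0.51
shift [0.0006 0.0002 0.0052] turn -0.02
```

```bash
python3 -m inch '[[0.1,0,0,0.001,0],[0.1,0,0,0.002,0],[0.1,0,0,0.003,0],[0.1,0,0,0.004,0],[0.1,0,0,0.005,0],[0.1,0,0,0.006,0],[0.1,0,0,0.006,0],[0.1,0,0,0.006,0]]' 40
python3 go.py .5228 -.107 .177 83.6; python3 - <<'E'
from h import *
from cell import *
i=read_camera("side");crop(i,280,150,390,260,5.3,"pics/s9.png")
i=read_camera("scene");crop(i,220,150,290,220,8,"pics/sc9.png")
E
```

```text
t: 27.9
ee_pos: [0.5236, -0.1082, 0.177]
ee_rot: [0.176, 3.127, 0.002]
wrist_force: [-2.9, -4.8, 5.0]
opening: 0.229
t 27.9 pos [ 0.5236 -0.1082  0.177 ] F [-2.9 -4.8  5. ] open 0.229 j7 1.59
jaw yaw 83.54 tilt 0.54
shift [0.0009 0.0011 0.    ] turn -0.06
```

View pics/s9.png

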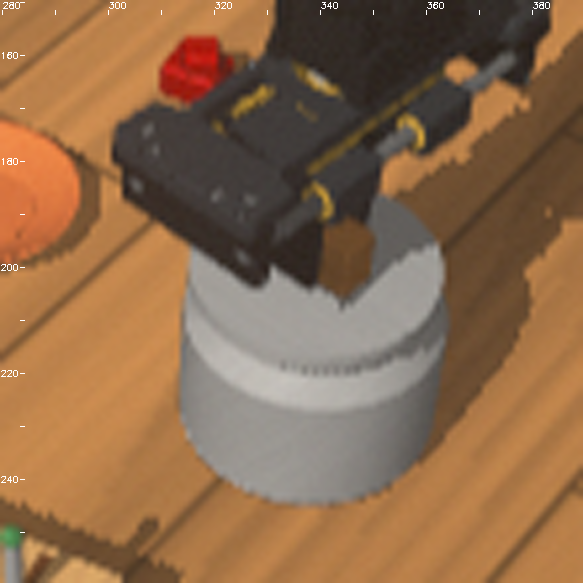

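View pics/sc9.png

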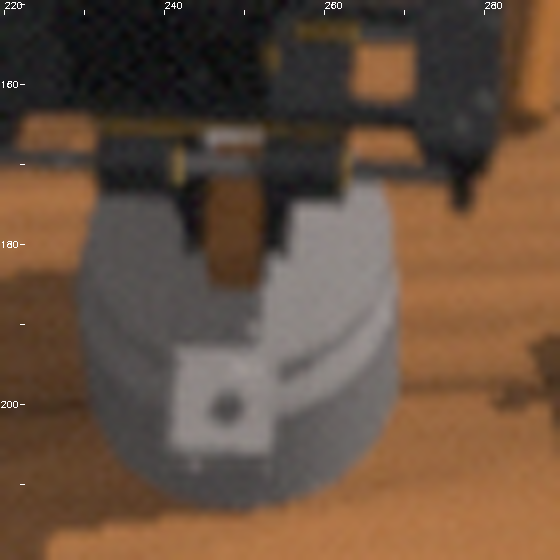

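It reached TCP z 0.177, which is where home should be, with contact force. I'll release, lift off and inspect.

```bash
python3 -m inch '[[0.4,0,0,0,0],[0.4,0,0,0,0],[0.4,0,0,0,0],[0.4,0,0,0,0],[0.4,0,0,-0.01,0],[0.4,0,0,-0.03,0],[0.4,0,0,-0.05,0],[0.4,0,0,-0.07,0]]'
python3 -m inch '[[0.4,0,0,-0.03,0],[0.4,0,0,-0.03,0],[0.4,0.02,0,-0.03,0],[0.4,0.04,0,-0.03,0],[0.4,0.04,0,-0.03,0],[0.4,0.04,0,-0.03,0],[0.4,0.04,0,-0.03,0],[0.4,0.04,0,-0.03,0]]'
python3 go.py;  python3 - <<'E'
from h import *
from cell import *
i=read_camera("side");crop(i,280,150,390,260,5.3,"pics/s10.png")
i=read_camera("scene");crop(i,220,150,290,220,8,"pics/sc10.png")
i=read_camera("wrist");cv2.imwrite("pics/w10.png",i[:,:,::-1])
E
```

```text
t: 29.0
ee_pos: [0.523, -0.1083, 0.2485]
ee_rot: [0.176, 3.126, 0.002]
wrist_force: [-0.8, 0.2, -0.5]
opening: 0.398
t: 30.0
ee_pos: [0.4834, -0.1038, 0.2779]
ee_rot: [0.176, 3.127, 0.003]
wrist_force: [-1.0, 0.1, 0.7]
opening: 0.402
t 30.0 pos [ 0.4834 -0.1038  0.2779] F [-1.   0.1  0.7] open 0.402 j7 1.62
jaw yaw 83.55 tilt 0.58
```

View pics/s10.png

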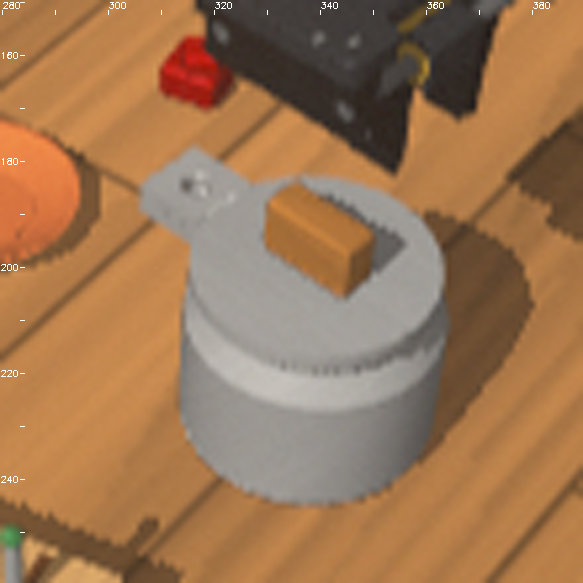

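View pics/sc10.png

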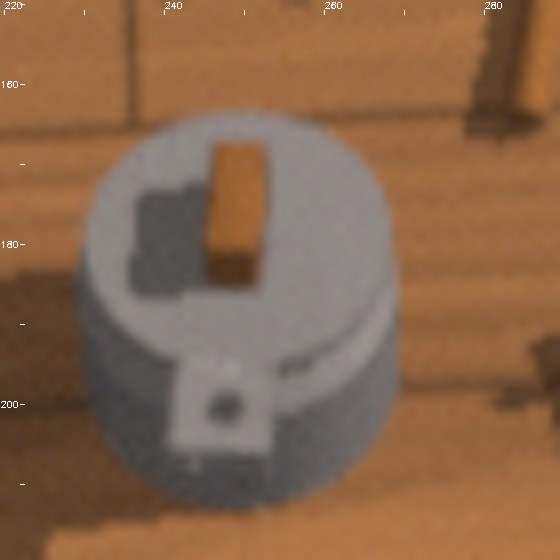

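View pics/w10.png

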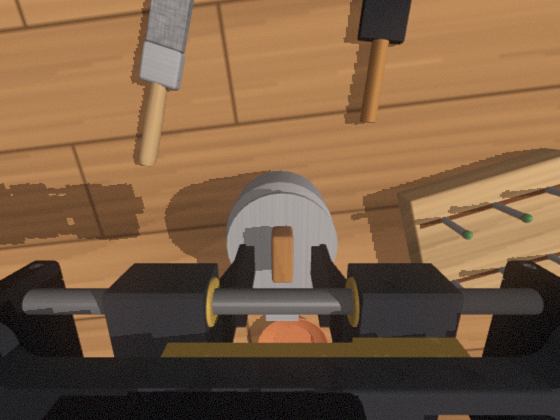

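The stopper is seated level with its ear over the canister's ear: side hole at ~(314,184), scene hole at ~(248,200). Pin next.

```bash
python3 go.py .511 .3555 .23 83.6; python3 -m inch '[[0.4,0,0.02,0,0],[0.4,0,0.06,0,0],[0.4,0,0.11,0,0],[0.4,0,0.16,0,0],[0.4,0,0.21,0,0],[0.4,0,0.26,0,0],[0.4,0,0.29,0,0],[0.4,0,0.3,0,0]]'
python3 go.py .511 .3555 .23 83.6
```

```text
t 30.15 pos [ 0.4832 -0.1038  0.2779] F [-0.2  0.3 -0.1] open 0.398 j7 1.62
jaw yaw 83.54 tilt 0.58
shift [0.0245 0.4594 0.0487] turn -0.06
t: 31.15
ee_pos: [0.5166, 0.1965, 0.2785]
ee_rot: [0.171, 3.127, 0.004]
wrist_force: [0.9, -0.8, 0.6]
opening: 0.402
t 31.15 pos [0.5166 0.1965 0.2785] F [ 0.9 -0.8  0.6] open 0.402 j7 1.0
jaw yaw 83.74 tilt 0.57
shift [0.0233 0.1573 0.0487] turn 0.14
```

```bash
python3 -m inch '[[0.4,0.005,0.03,0.01,0],[0.4,0.01,0.065,0.02,0],[0.4,0.015,0.1,0.03,0],[0.4,0.02,0.135,0.04,0],[0.4,0.0233,0.157,0.0487,0],[0.4,0.0233,0.1575,0.0487,0],[0.4,0.0233,0.1575,0.0487,0],[0.4,0.0233,0.1575,0.0487,0]]'
python3 go.py .511 .3555 .2 83.6;  python3 - <<'E'
from h import *
from cell import *
W=camera_params("wrist")
i=read_camera("wrist");cv2.imwrite("pics/w11.png",i[:,:,::-1]); crop(i,200,140,370,290,4,"pics/w11c.png")
a=np.linspace(0,6.283,200)
for z,r in((.082,.008),(.048,.011)):
  u=proj(W,np.c_[.511+r*np.cos(a),.3555+r*np.sin(a),0*a+z]);print(u.min(0),u.max(0))
E
```

```text
t: 32.15
ee_pos: [0.5121, 0.3539, 0.2305]
ee_rot: [0.175, 3.126, 0.003]
wrist_force: [0.8, -0.9, -0.6]
opening: 0.401
t 32.15 pos [0.5121 0.3539 0.2305] F [ 0.8 -0.9 -0.6] open 0.401 j7 0.68
jaw yaw 83.6 tilt 0.62
shift [0.0015 0.0014 0.0305] turn -0.0
[275.02871208 207.19457564] [293.32870321 224.46843155]
[272.76899683 193.7057506 ] [295.08264538 215.04355588]
```

View pics/w11c.png

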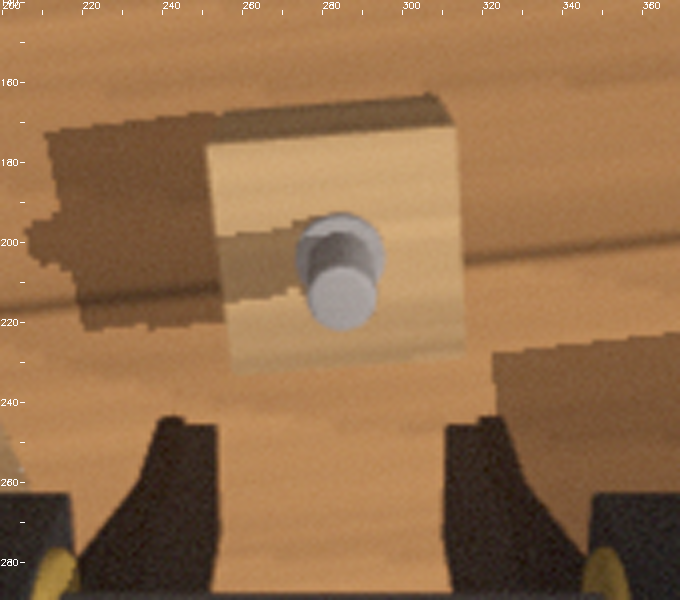

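```bash
python3 go.py .5096 .3562 .126 83.6; python3 -m inch '[[0.4,0.003,0.002,0.02,0],[0.4,0.003,0.002,0.04,0],[0.4,0.003,0.002,0.06,0],[0.4,0.003,0.002,0.08,0],[0.4,0.003,0.002,0.095,0],[0.4,0.003,0.002,0.104,0],[0.4,0.003,0.002,0.104,0],[0.4,0.003,0.002,0.104,0]]'
python3 go.py .5096 .3562 .126 83.6
```

```text
t 32.2 pos [0.5119 0.3542 0.2305] F [ 0.4 -0.2  0.1] open 0.4 j7 0.68
jaw yaw 83.61 tilt 0.62
shift [0.0036 0.0015 0.1045] turn 0.01
t: 33.2
ee_pos: [0.5107, 0.357, 0.1273]
ee_rot: [0.174, 3.125, 0.004]
wrist_force: [-0.0, 0.1, 0.3]
opening: 0.401
t 33.2 pos [0.5107 0.357  0.1273] F [-0.   0.1  0.3] open 0.401 j7 0.63
jaw yaw 83.62 tilt 0.69
shift [ 0.001  -0.0009  0.0013] turn 0.02
```

```bash
python3 -m inch '[[0.4,0.001,-0.0009,0.001,0],[0.4,0.001,-0.0009,0.001,0],[0.2,0.001,-0.0009,0.001,0],[0.1,0.001,-0.0009,0.001,0],[0.1,0.001,-0.0009,0.001,0],[0.1,0.001,-0.0009,0.001,0],[0.1,0.001,-0.0009,0.001,0],[0.1,0.001,-0.0009,0.001,0]]' 40
python3 go.py
python3 -m inch '[[0.1,0,0,-0.005,0],[0.1,0,0,-0.02,0],[0.1,0,0,-0.04,0],[0.1,0,0,-0.06,0],[0.1,0,0,-0.08,0],[0.1,0,0,-0.1,0],[0.1,0,0,-0.12,0],[0.1,0,0,-0.12,0]]' 40
python3 go.py .59 -.115 .245 83.6;  python3 - <<'E'
from h import *
from cell import *
i=read_camera("side");crop(i,150,270,270,400,4.5,"pics/s12.png")
i=read_camera("wrist");cv2.imwrite("pics/w12.png",i[:,:,::-1]); crop(i,200,140,370,290,4,"pics/w12c.png")
E
```

```text
t: 34.2
ee_pos: [0.5096, 0.3563, 0.1263]
ee_rot: [0.174, 3.125, 0.004]
wrist_force: [-0.4, 0.0, -0.7]
opening: 0.172
t 34.2 pos [0.5096 0.3563 0.1263] F [-0.4  0.  -0.7] open 0.172 j7 0.63
jaw yaw 83.61 tilt 0.69
t: 35.2
ee_pos: [0.5089, 0.3567, 0.2486]
ee_rot: [0.174, 3.122, 0.008]
wrist_force: [-0.4, -0.4, -0.8]
opening: 0.169
t 35.2 pos [0.5089 0.3567 0.2486] F [-0.4 -0.4 -0.8] open 0.169 j7 0.68
jaw yaw 83.61 tilt 0.9
shift [-0.1331 -0.4598  0.0028] turn 0.01
```

View pics/w12c.png

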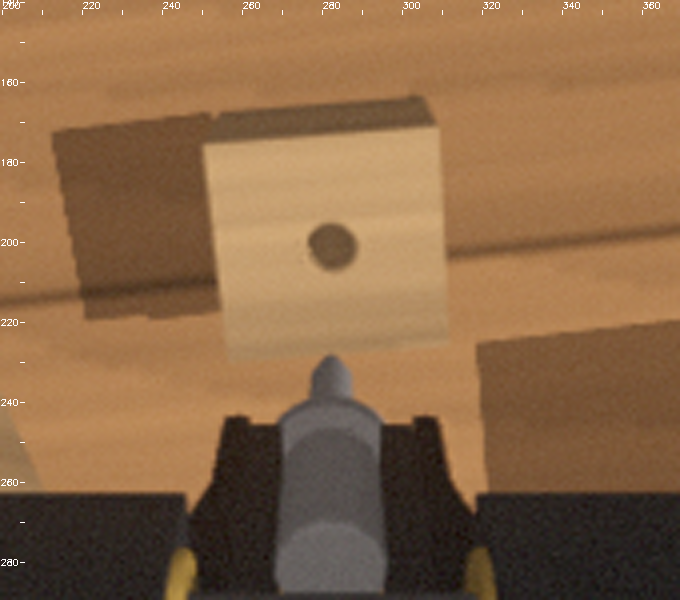

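View pics/s12.png

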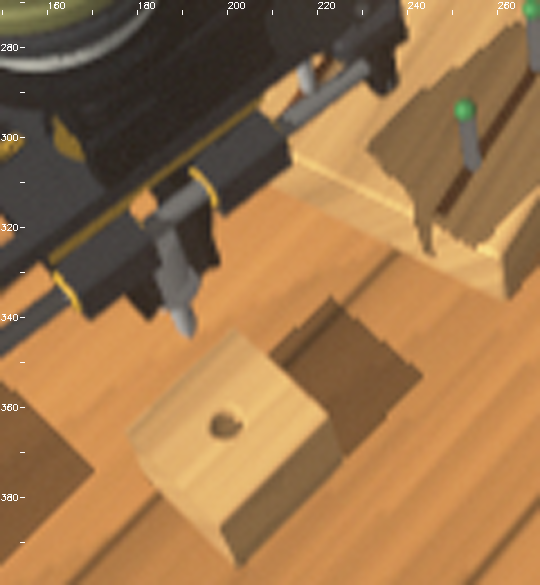

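```bash
python3 go.py .5947 -.116 .25 83.6; python3 -m inch '[[0.1,-0.01,-0.02,-0.01,0],[0.1,-0.03,-0.06,-0.01,0],[0.1,-0.05,-0.11,-0.01,0],[0.1,-0.07,-0.16,-0.01,0],[0.1,-0.09,-0.21,-0.01,0],[0.1,-0.11,-0.26,-0.01,0],[0.1,-0.13,-0.3,-0.01,0],[0.1,-0.137,-0.32,-0.01,0]]' 40
python3 go.py .5947 -.116 .25 83.6
```

```text
t 35.3 pos [0.5081 0.3559 0.246 ] F [ 0.7 -0.  -0.1] open 0.174 j7 0.68
jaw yaw 83.61 tilt 0.67
shift [-0.1387 -0.4593 -0.0039] turn 0.01
t: 36.3
ee_pos: [0.6085, 0.0192, 0.2551]
ee_rot: [0.181, 3.127, 0.002]
wrist_force: [-0.3, -0.2, 0.3]
opening: 0.171
t 36.3 pos [0.6085 0.0192 0.2551] F [-0.3 -0.2  0.3] open 0.171 j7 1.31
jaw yaw 83.38 tilt 0.54
shift [-0.0018 -0.1359  0.0049] turn -0.22
```

```bash
python3 -m inch '[[0.1,0,-0.03,0,0],[0.1,0,-0.065,0,0],[0.1,0,-0.1,0,0],[0.1,-0.001,-0.125,0.002,0],[0.1,-0.0018,-0.136,0.004,0],[0.1,-0.0018,-0.136,0.005,0],[0.1,-0.0018,-0.136,0.005,0],[0.1,-0.0018,-0.136,0.005,0]]' 40
python3 -m inch '[[0.1,0,0,0.003,0],[0.1,0,0,0.006,0],[0.1,0,0,0.01,0],[0.1,0,0,0.01,0],[0.1,0,0,0.01,0],[0.1,0,0,0.01,0],[0.1,0,0,0.01,0],[0.1,0,0,0.01,0]]' 40
python3 go.py .5947 -.116 .23 83.6;  python3 - <<'E'
from h import *
from cell import *
W=camera_params("wrist");s=manip.get_state();p=s["ee_pos"]; r=R.from_rotvec(s["ee_rot"])
print("tip",proj(W,p+r.apply([0,0,.118])),"hole",proj(W,[.5947,-.116,.103]))
i=read_camera("wrist");cv2.imwrite("pics/w13.png",i[:,:,::-1]); crop(i,200,140,370,290,4,"pics/w13c.png")
i=read_camera("scene");crop(i,220,150,290,220,8,"pics/sc13.png")
i=read_camera("side");crop(i,280,130,390,240,5.3,"pics/s13.png")
E
```

```text
t: 37.3
ee_pos: [0.5949, -0.1145, 0.2499]
ee_rot: [0.177, 3.127, 0.003]
wrist_force: [0.7, -0.4, 0.2]
opening: 0.17
t: 38.3
ee_pos: [0.595, -0.1144, 0.24]
ee_rot: [0.177, 3.127, 0.003]
wrist_force: [0.2, 0.7, -0.5]
opening: 0.173
t 38.3 pos [ 0.595  -0.1144  0.24  ] F [ 0.2  0.7 -0.5] open 0.173 j7 1.55
jaw yaw 83.51 tilt 0.56
shift [ 0.0002 -0.0016  0.01  ] turn -0.09
tip [[282.89887826 231.95615552]] hole [[280.57792202 221.90586758]]
```

View pics/w13c.png

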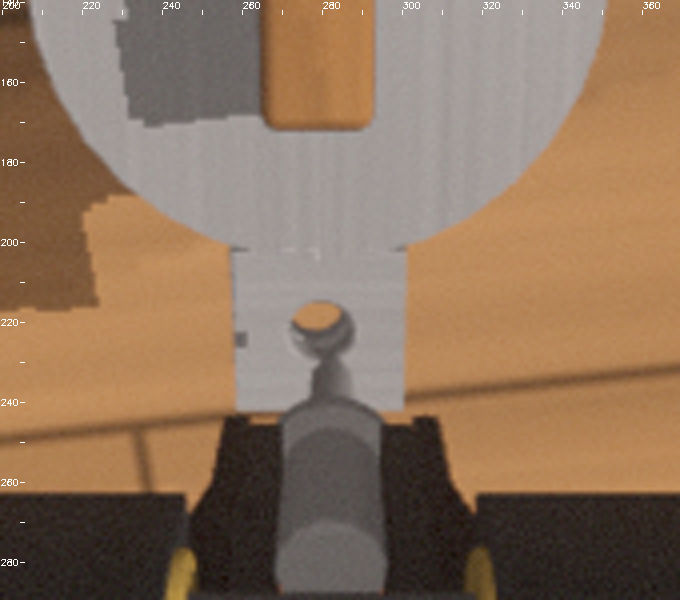

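View pics/sc13.png

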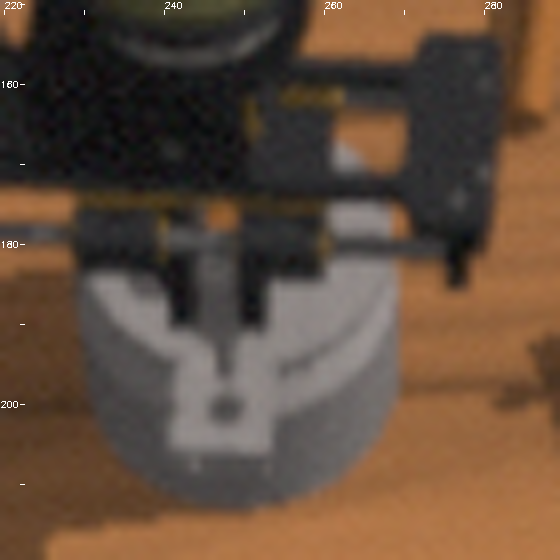

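View pics/s13.png

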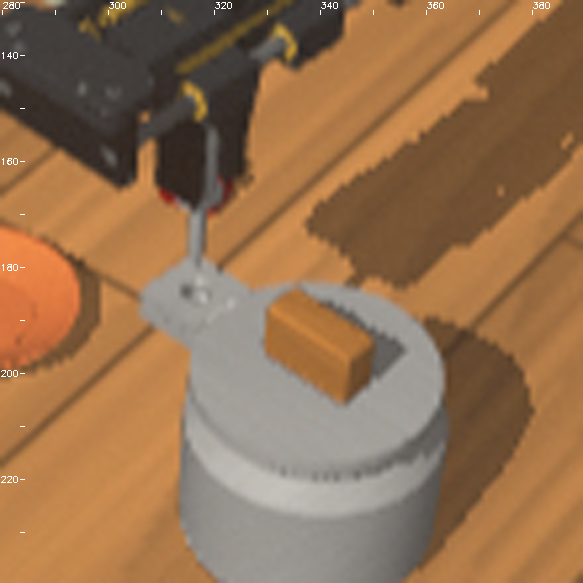

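```bash
python3 - <<'E'
from h import *
from cell import *
W=camera_params("wrist");s=manip.get_state();p=s["ee_pos"]; r=R.from_rotvec(s["ee_rot"])
a=np.linspace(0,6.283,200)
for l,rr in((0,0.),(0,.002),(.004,.003),(.008,.004),(.040,.011),(.044,.011),(.074,.008)):
    u=proj(W,p+r.apply(np.c_[rr*np.cos(a),rr*np.sin(a),0*a+.118-l]));print(l,rr,u.min(0).round(1),u.max(0).round(1))
E
```

```text
0 0.0 [282.9 231.9] [282.9 231.9]
0 0.002 [280.3 229.5] [285.5 234.3]
0.004 0.003 [279.  230.2] [286.8 237.5]
0.008 0.004 [277.6 231. ] [288.2 240.8]
0.04 0.011 [265.9 239.4] [300.  270.3]
0.044 0.011 [265.6 241.9] [300.4 273.4]
0.074 0.008 [268.  270.5] [298.1 296.8]
```

```bash
python3 go.py .5958 -.1163 .215 83.6; python3 -m inch '[[0.1,-0.0005,-0.001,0,0],[0.1,-0.0006,-0.0019,0,0],[0.1,-0.0006,-0.0019,0.003,0],[0.1,-0.0006,-0.0019,0.006,0],[0.1,-0.0006,-0.0019,0.009,0],[0.1,-0.0006,-0.0019,0.012,0],[0.1,-0.0006,-0.0019,0.013,0],[0.1,-0.0006,-0.0019,0.013,0]]' 40
python3 go.py .5958 -.1163 .215 83.6; python3 - <<'E'
from h import *
from cell import *
i=read_camera("wrist");crop(i,200,140,370,290,4,"pics/w14c.png")
E
```

```text
t 38.45 pos [ 0.595  -0.1144  0.2399] F [ 0.  -0.4 -0.6] open 0.169 j7 1.55
jaw yaw 83.51 tilt 0.55
shift [-0.0008 -0.0018  0.0249] turn -0.09
t: 39.45
ee_pos: [0.5955, -0.1163, 0.2268]
ee_rot: [0.177, 3.127, 0.003]
wrist_force: [-0.3, -0.0, -0.6]
opening: 0.171
t 39.45 pos [ 0.5955 -0.1163  0.2268] F [-0.3 -0.  -0.6] open 0.171 j7 1.55
jaw yaw 83.51 tilt 0.54
shift [-0.0002  0.      0.0118] turn -0.09
```

View pics/w14c.png

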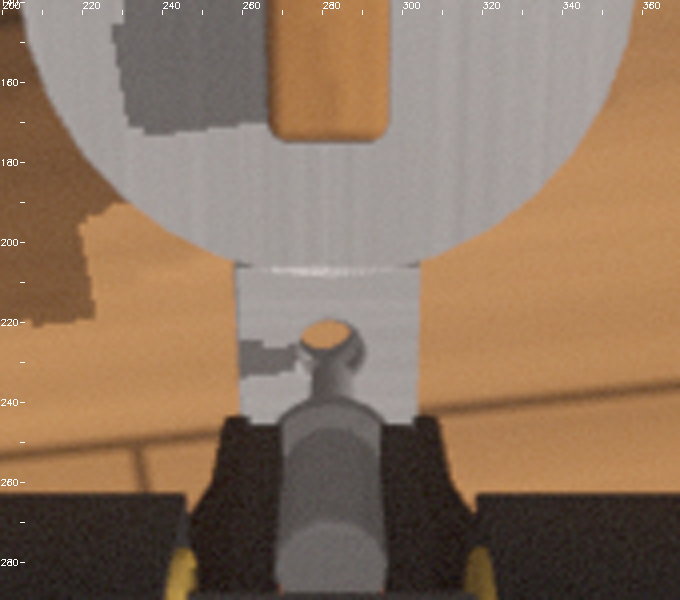

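```bash
python3 -m inch '[[0.1,0,0,0.002,0],[0.1,0,0,0.004,0],[0.1,0,0,0.006,0],[0.1,0,0,0.008,0],[0.1,0,0,0.01,0],[0.1,0,0,0.012,0],[0.1,0,0,0.012,0],[0.1,0,0,0.012,0]]' 40
python3 go.py .5958 -.1163 .215 83.6; python3 - <<'E'
from h import *
from cell import *
i=read_camera("wrist");crop(i,200,140,370,290,4,"pics/w15c.png")
i=read_camera("side");crop(i,280,130,390,240,5.3,"pics/s15.png")
E
```

```text
t: 40.5
ee_pos: [0.5957, -0.1164, 0.215]
ee_rot: [0.177, 3.127, 0.003]
wrist_force: [-0.6, -1.4, -0.8]
opening: 0.167
t 40.5 pos [ 0.5957 -0.1164  0.215 ] F [-0.6 -1.4 -0.8] open 0.167 j7 1.55
jaw yaw 83.51 tilt 0.56
shift [-0.0001  0.0001  0.    ] turn -0.09
```

View pics/w15c.png

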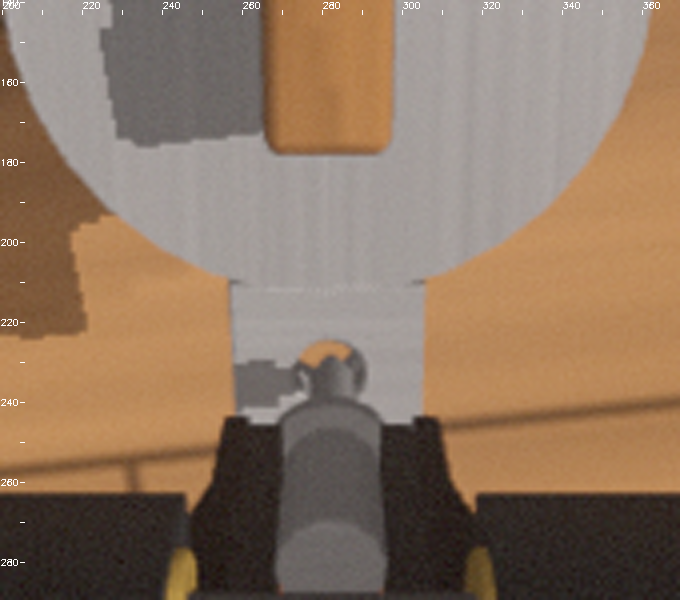

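View pics/s15.png

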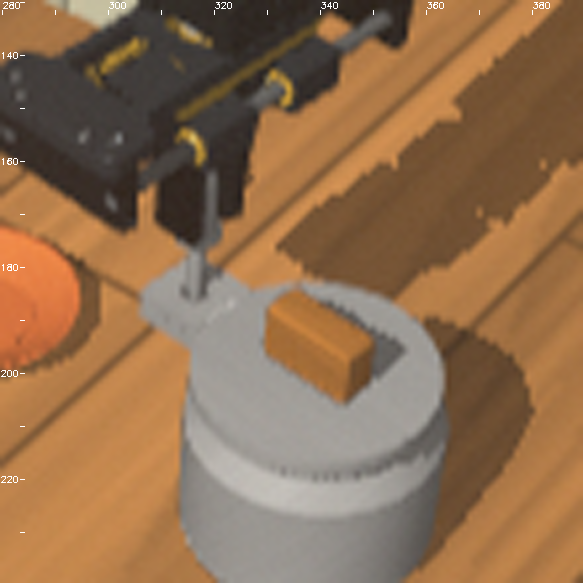

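The tip has entered the stopper's hole without contact force. I'll keep lowering to ~0.183.

```bash
python3 -m inch '[[0.1,0,0,0.003,0],[0.1,0,0,0.006,0],[0.1,0,0,0.009,0],[0.1,0,0,0.012,0],[0.1,0,0,0.015,0],[0.1,0,0,0.018,0],[0.1,0,0,0.018,0],[0.1,0,0,0.018,0]]' 40
python3 go.py .5958 -.1163 .181 83.6
```

```text
t: 41.6
ee_pos: [0.5959, -0.1164, 0.1972]
ee_rot: [0.177, 3.127, 0.003]
wrist_force: [0.9, 0.1, -0.7]
opening: 0.171
t 41.6 pos [ 0.5959 -0.1164  0.1972] F [ 0.9  0.1 -0.7] open 0.171 j7 1.55
jaw yaw 83.51 tilt 0.57
shift [0.0003 0.     0.0162] turn -0.09
```

```bash
python3 -m inch '[[0.1,0,0,0.003,0],[0.1,0,0,0.006,0],[0.1,0,0,0.009,0],[0.1,0,0,0.012,0],[0.1,0,0,0.014,0],[0.1,0,0,0.015,0],[0.1,0,0,0.0155,0],[0.1,0,0,0.0155,0]]' 40
python3 go.py .5958 -.1163 .181 83.6; python3 - <<'E'
from h import *
from cell import *
i=read_camera("wrist");crop(i,200,140,370,290,4,"pics/w16c.png")
i=read_camera("side");crop(i,280,130,390,240,5.3,"pics/s16.png")
E
```

```text
t: 42.6
ee_pos: [0.5961, -0.1163, 0.1817]
ee_rot: [0.177, 3.127, 0.003]
wrist_force: [0.2, -0.9, -0.1]
opening: 0.176
t 42.6 pos [ 0.5961 -0.1163  0.1817] F [ 0.2 -0.9 -0.1] open 0.176 j7 1.55
jaw yaw 83.51 tilt 0.58
shift [ 0.0003 -0.      0.0007] turn -0.09
```

View pics/s16.png

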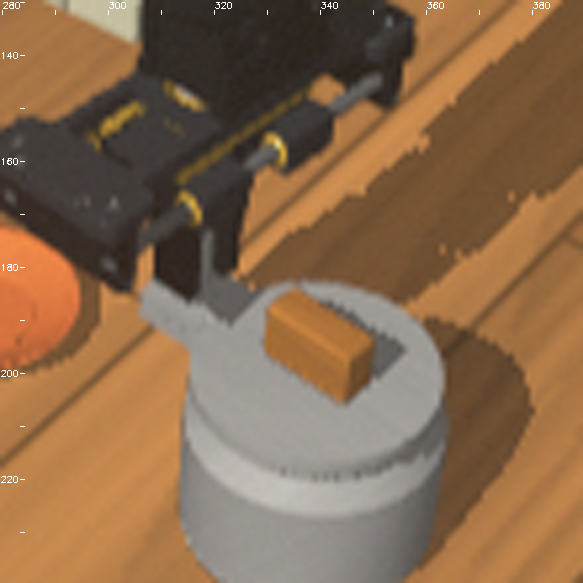

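```bash
python3 -m inch '[[0.1,0,0,0.0005,0],[0.1,0,0,0.001,0],[0.1,0,0,0.0015,0],[0.1,0,0,0.0015,0],[0.1,0,0,0.0015,0],[0.1,0,0,0.0015,0],[0.1,0,0,0.0015,0],[0.1,0,0,0.0015,0]]' 40
python3 -m inch '[[0.35,0,0,0,0],[0.35,0,0,0,0],[0.35,0,0,0,0],[0.35,0,0,0,0],[0.35,0,0,-0.01,0],[0.35,0,0,-0.03,0],[0.35,0,0,-0.06,0],[0.35,0,0,-0.08,0]]'
python3 -m inch '[[0.35,0,0,-0.02,0],[0.35,0.01,0,-0.04,0],[0.35,0.03,0,-0.05,0],[0.35,0.05,0,-0.06,0],[0.35,0.06,0,-0.06,0],[0.35,0.06,0,-0.06,0],[0.35,0.06,0,-0.06,0],[0.35,0.06,0,-0.06,0]]'
python3 go.py; python3 - <<'E'
from h import *
from cell import *
i=read_camera("wrist");cv2.imwrite("pics/w17.png",i[:,:,::-1])
i=read_camera("side");cv2.imwrite("pics/s17f.png",i[:,:,::-1]);crop(i,280,130,390,240,5.3,"pics/s17.png")
i=read_camera("scene");cv2.imwrite("pics/sc17f.png",i[:,:,::-1]);crop(i,220,150,290,220,8,"pics/sc17.png")
E
```

```text
t: 43.7
ee_pos: [0.5964, -0.1163, 0.1807]
ee_rot: [0.177, 3.126, 0.003]
wrist_force: [-0.8, 0.1, 4.8]
opening: 0.173
t: 44.7
ee_pos: [0.5963, -0.1165, 0.2639]
ee_rot: [0.177, 3.122, 0.002]
wrist_force: [-0.4, 0.3, -0.7]
opening: 0.35
t: 45.7
ee_pos: [0.5361, -0.1097, 0.3225]
ee_rot: [0.177, 3.123, 0.003]
wrist_force: [0.1, 0.1, 0.4]
opening: 0.35
t 45.7 pos [ 0.5361 -0.1097  0.3225] F [0.1 0.1 0.4] open 0.35 j7 1.59
jaw yaw 83.52 tilt 0.77
```

View pics/s17.png

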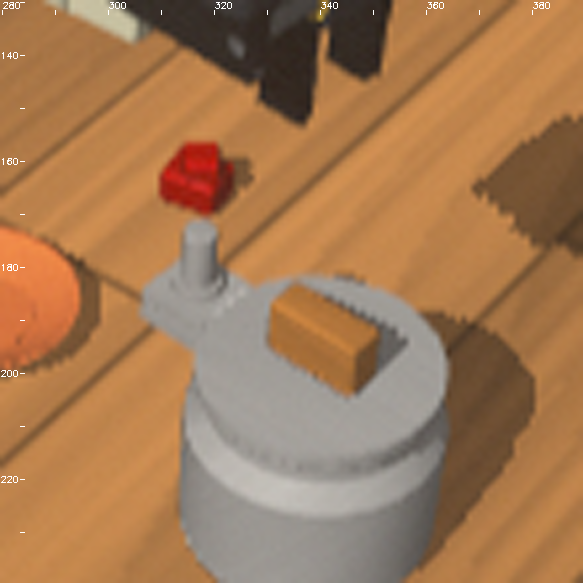

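View pics/sc17.png

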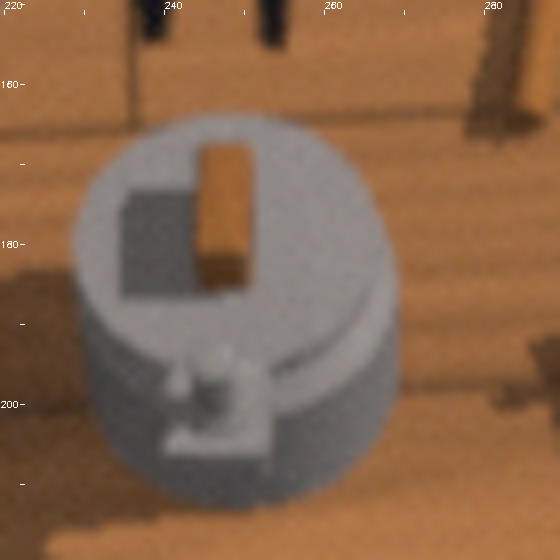

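View pics/sc17f.png

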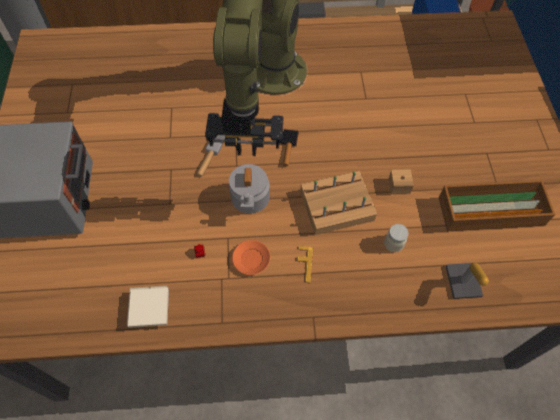

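View pics/w17.png

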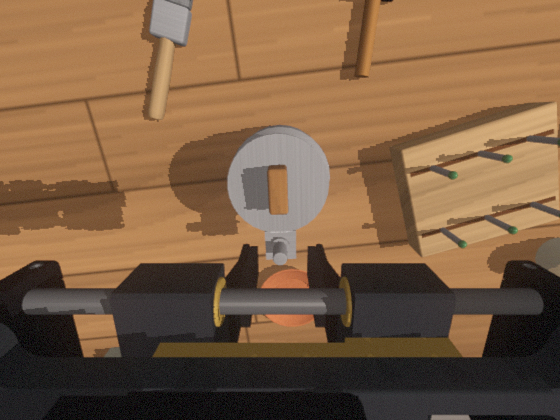

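The stopper appears to have shifted: its flange's left edge moved in the scene view, and there's a gap under it in the side view. I'll measure its pose before doing anything else.

```bash
python3 - <<'E'
from h import *
from cell import *
i=read_camera("side");cv2.imwrite("pics/s18.png",i[:,:,::-1]);crop(i,300,165,370,250,7,"pics/s18c.png")
i=read_camera("scene");cv2.imwrite("pics/sc18.png",i[:,:,::-1]);crop(i,225,155,275,220,9,"pics/sc18c.png")
i=cv2.imread("pics/w17.png")[:,:,::-1];crop(i,210,110,350,280,3.5,"pics/w17c.png")
E
```

```text
(no output)
```

View pics/s18c.png

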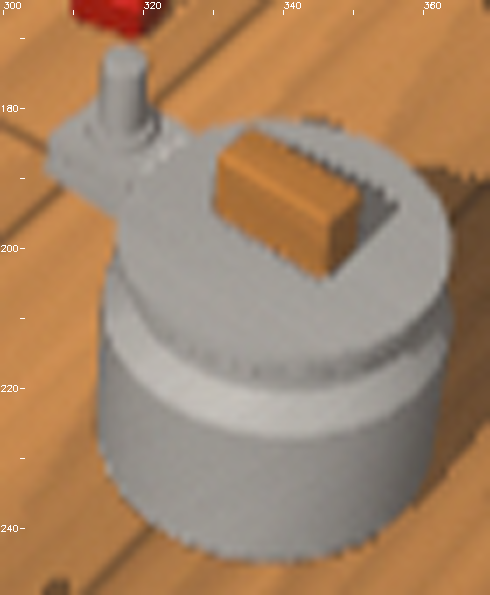

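View pics/sc18c.png

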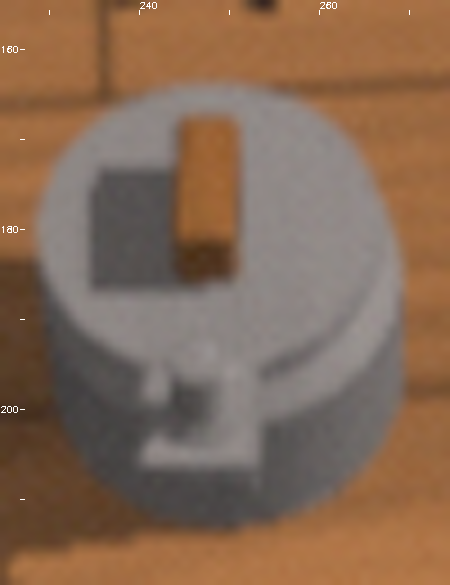

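View pics/w17c.png

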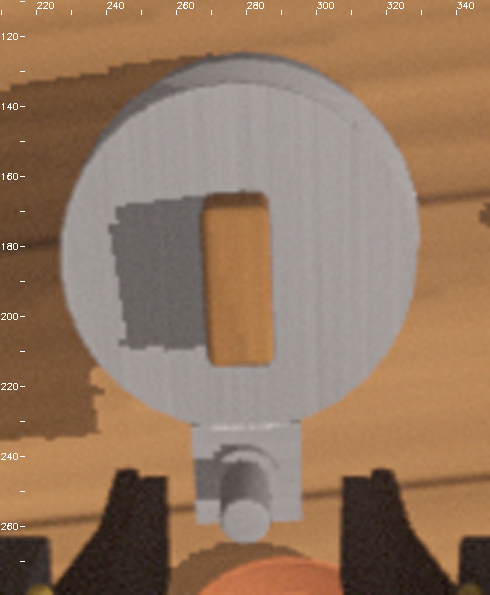

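```bash
cat > fit6.py <<'E'
from h import *
from cell import *
S,D,W=[camera_params(n) for n in("scene","side","wrist")]
HX=np.array([[-.024,-.01,.06],[-.024,.01,.06],[.024,-.01,.06],[.024,.01,.06]])
# corners order: (-x,-y),(-x,+y),(+x,-y),(+x,+y)
def Rt(p): return R.from_euler("ZYX",[p[3],p[4],p[5]]),np.array(p[:3])
def res(p,obs,bias=None):
    r,t=Rt(p); out=[]
    for cam,key,uv in obs:
        cp={"S":S,"D":D,"W":W}[cam]; b=np.zeros(2) if bias is None else bias.get(cam,np.zeros(2))
        if key[0]=="h": out.append(proj(cp,r.apply(HX)+t)+b-np.array(uv))
        elif key[0]=="c":
            a=np.linspace(0,6.283,240); u=proj(cp,r.apply(np.c_[.056*np.cos(a),.056*np.sin(a),0*a+.03])+t)+b
            v={"l":u[:,0].min(),"r":u[:,0].max(),"t":u[:,1].min(),"b":u[:,1].max()}[key[1]]; out.append(np.array([[v-uv,0]]))
        else: out.append(proj(cp,r.apply([key[1]])+t)+b-np.array([uv]))
    return np.concatenate([o.ravel() for o in out])
k=lambda x,y,x0,y0,s:(x/s+x0-.5,y/s+y0-.5)
before=[("S","h",[k(212,143,220,150,8),k(270,143,220,150,8),k(205,250,220,150,8),k(262,252,220,150,8)]),
 ("D","h",[k(374,238,280,150,5.3),k(342,259,280,150,5.3),k(301,184,280,150,5.3),k(266,205,280,150,5.3)][:0] or [k(374,238,280,150,5.3)]*0 or [k(374,238,280,150,5.3),k(342,260,280,150,5.3),k(301,184,280,150,5.3),k(266,205,280,150,5.3)]),
 ("S","cl",230.4),("S","ct",163.5)]
after=[("S","h",[(244.5,167.6),(251,167.6),(243.9,181.2),(250.9,181.2)]),
 ("D","h",[(351.1,192.1),(346.4,195.9),(335.8,182.9),(330.6,187.1)]),
 ("S","cl",228.6),("S","ct",164.),
 ("W","h",[(267.8,168.9),(286.6,168.6),(269.5,214.1),(287.5,213.2)]),("W","cl",226.6),("W","cr",329.2),("W","ct",133.2)]
E
python3 - <<'E'
from fit6 import *
p0=[.5234,-.1083,.073,-.113,0,0]
rb=res(p0,before).reshape(-1,2); print("before-res S",rb[:4].mean(0),"D",rb[4:8].mean(0)); print(rb.round(1).tolist())
ra=res(p0,after).reshape(-1,2); print(ra.round(1).tolist())
E
```

```text
before-res S [-1.69178327 -0.88565013] D [ 1.11487253 -0.87124877]
[[-1.3, -1.2], [-1.7, -0.9], [-1.8, -0.7], [-1.9, -0.7], [1.9, -1.0], [2.2, -0.7], [-0.2, -1.1], [0.6, -0.8], [-1.7, 0.0], [-0.4, 0.0]]
[[0.2, -1.5], [0.6, -1.2], [-0.6, -1.2], [-0.6, -0.9], [0.9, 1.3], [-0.2, 2.0], [0.2, 0.2], [-0.3, 0.3], [0.1, 0.0], [-0.9, 0.0], [4.3, -2.1], [6.1, -1.7], [3.1, -0.5], [4.6, 0.4], [4.5, 0.0], [4.3, 0.0], [-2.2, 0.0]]
```

```bash
python3 - <<'E'
from fit6 import *
p0=[.5234,-.1083,.073,-.113,0,0]
B={"S":np.array([1.7,.9]),"D":np.array([-1.1,.9])}
for nm,o,free in(("after6",after,[0,1,2,3,4,5]),("after level home",after,[0,1,3]),("W only level home",after[4:],[0,1,3]),("W 6",after[4:],[0,1,2,3,4,5])):
    def f(q):
        p=np.array(p0,float);p[free]=q;return np.r_[res(p,o,B),(p[4:]-0)*20,(p[2]-.073)*100]
    s=least_squares(f,np.array(p0)[free]); print(nm,s.x.round(4),"rms",np.sqrt((s.fun**2).mean()).round(2),s.fun.round(1).tolist())
E
```

```text
after6 [ 0.5236 -0.1132  0.0732 -0.0849  0.011  -0.0039] rms 0.55 [-0.0, -0.3, 0.4, -0.1, -0.3, 0.2, -0.3, 0.3, 0.8, 0.5, -0.1, 1.3, -0.3, -0.0, -0.6, 0.1, 0.2, 0.0, 0.1, 0.0, -1.2, -0.2, 0.6, -0.5, -0.7, 1.0, 0.8, 1.4, 0.1, 0.0, -0.1, 0.0, -1.1, 0.0, 0.2, -0.1, 0.0]
after level home [ 0.5242 -0.1131 -0.084 ] rms 0.55 [-0.0, -0.2, 0.4, -0.0, -0.3, 0.2, -0.3, 0.3, 0.8, 0.7, -0.1, 1.4, -0.2, -0.0, -0.6, 0.1, 0.2, 0.0, 0.3, 0.0, -1.2, -0.4, 0.5, -0.6, -0.8, 1.0, 0.7, 1.4, 0.3, 0.0, -0.0, 0.0, -0.8, 0.0, 0.0, 0.0, 0.0]
W only level home [ 0.5242 -0.113  -0.0881] rms 0.64 [-1.0, -0.5, 0.7, -0.7, -0.8, 0.9, 0.7, 1.4, 0.4, 0.0, 0.1, 0.0, -0.9, 0.0, 0.0, 0.0, 0.0]
W 6 [ 0.5245 -0.1135  0.0686 -0.0885  0.0096 -0.0075] rms 0.52 [-0.8, -0.2, 0.7, -0.4, -0.6, 0.4, 0.6, 0.8, 0.9, 0.0, -0.8, 0.0, -0.4, 0.0, 0.2, -0.2, -0.4]
```

The fit puts the stopper level and home, but slid ~4 mm in -y within the neck's slack and yawed ~1.6°, most likely the announced knock. I'll check the seating by touching the handle top with closed fingers; home means contact at TCP z ≈ 0.203.

```bash
python3 go.py .524 -.113 .212 83.6; python3 -m inch '[[0,0.005,-0.002,0.02,0],[0,0.01,-0.004,0.04,0],[0,0.012,-0.0047,0.06,0],[0,0.012,-0.0047,0.08,0],[0,0.012,-0.0047,0.095,0],[0,0.012,-0.0047,0.105,0],[0,0.012,-0.0047,0.11,0],[0,0.012,-0.0047,0.11,0]]' 10
python3 go.py .524 -.113 .203 83.6
```

```text
t 45.95 pos [ 0.536  -0.1097  0.3229] F [-0.6 -0.  -0.6] open 0.351 j7 1.59
jaw yaw 83.52 tilt 0.8
shift [ 0.0131 -0.0049  0.1107] turn -0.08
t: 46.95
ee_pos: [0.5252, -0.1129, 0.2127]
ee_rot: [0.177, 3.123, 0.002]
wrist_force: [-0.1, -0.3, -0.5]
opening: 0.004
t 46.95 pos [ 0.5252 -0.1129  0.2127] F [-0.1 -0.3 -0.5] open 0.004 j7 1.59
jaw yaw 83.52 tilt 0.8
shift [ 0.0013 -0.0002  0.0097] turn -0.08
```

```bash
python3 -m inch '[[0,0.001,0,0.003,0],[0,0.001,0,0.006,0],[0,0.001,0,0.007,0],[0,0.001,0,0.008,0],[0,0.001,0,0.008,0],[0,0.001,0,0.008,0],[0,0.001,0,0.008,0],[0,0.001,0,0.008,0]]' 10
python3 -m inch '[[0,0,0,0.0005,0],[0,0,0,0.001,0],[0,0,0,0.001,0],[0,0,0,0.001,0],[0,0,0,0.0015,0],[0,0,0,0.0015,0],[0,0,0,0.0015,0],[0,0,0,0.0015,0]]' 10
python3 go.py .524 -.113 .203 83.6
```

```text
t: 47.95
ee_pos: [0.5243, -0.1128, 0.2048]
ee_rot: [0.177, 3.123, 0.002]
wrist_force: [0.3, 0.6, -0.4]
opening: 0.001
t: 48.95
ee_pos: [0.5243, -0.1128, 0.2033]
ee_rot: [0.177, 3.123, 0.002]
wrist_force: [0.1, -0.5, -0.1]
opening: 0.008
t 48.95 pos [ 0.5243 -0.1128  0.2033] F [ 0.1 -0.5 -0.1] open 0.008 j7 1.59
jaw yaw 83.52 tilt 0.8
shift [ 0.0003 -0.0002  0.0003] turn -0.08
```

```bash
python3 -m inch '[[0,0,0,0.0005,0],[0,0,0,0.001,0],[0,0,0,0.0015,0],[0,0,0,0.0015,0],[0,0,0,0.0015,0],[0,0,0,0.0015,0],[0,0,0,0.0015,0],[0,0,0,0.0015,0]]' 10
python3 go.py
```

```text
t: 49.95
ee_pos: [0.5244, -0.1128, 0.203]
ee_rot: [0.177, 3.122, 0.002]
wrist_force: [-2.6, 0.6, 8.3]
opening: 0.004
t 49.95 pos [ 0.5244 -0.1128  0.203 ] F [-2.6  0.6  8.3] open 0.004 j7 1.59
jaw yaw 83.52 tilt 0.82
```

Contact came at TCP z 0.203, so the handle top is at 0.133 and the stopper is fully home. I'll retreat and take a last look.

```bash
python3 -m inch '[[0,0,0,-0.01,0],[0,0,0,-0.03,0],[0,0,0,-0.06,0],[0,0,0,-0.1,0],[0,0.02,0,-0.12,0],[0,0.04,0,-0.12,0],[0,0.04,0,-0.12,0],[0,0.04,0,-0.12,0]]' 10
python3 - <<'E'
from h import *
from cell import *
i=read_camera("side");cv2.imwrite("pics/s20f.png",i[:,:,::-1]);crop(i,300,165,370,250,7,"pics/s20.png")
i=read_camera("scene");crop(i,180,150,320,280,5,"pics/sc20.png")
i=read_camera("wrist");crop(i,200,110,350,290,3.3,"pics/w20.png")
E
python3 go.py
```

```text
t: 50.95
ee_pos: [0.4833, -0.1084, 0.3225]
ee_rot: [0.177, 3.122, 0.002]
wrist_force: [1.0, 0.2, -0.5]
opening: 0.005
t 51.1 pos [ 0.4834 -0.1084  0.3221] F [-1.5 -0.1  1.6] open 0.007 j7 1.63
jaw yaw 83.53 tilt 0.79
```

View pics/s20.png

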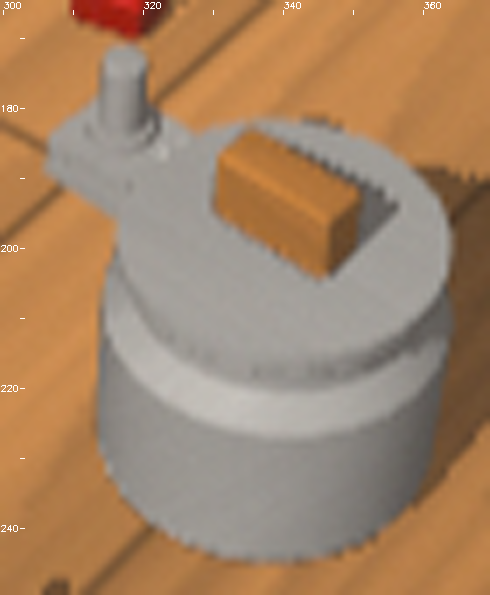

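View pics/s20f.png

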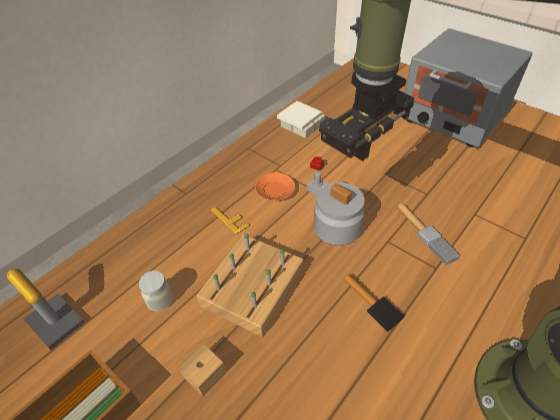

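View pics/sc20.png

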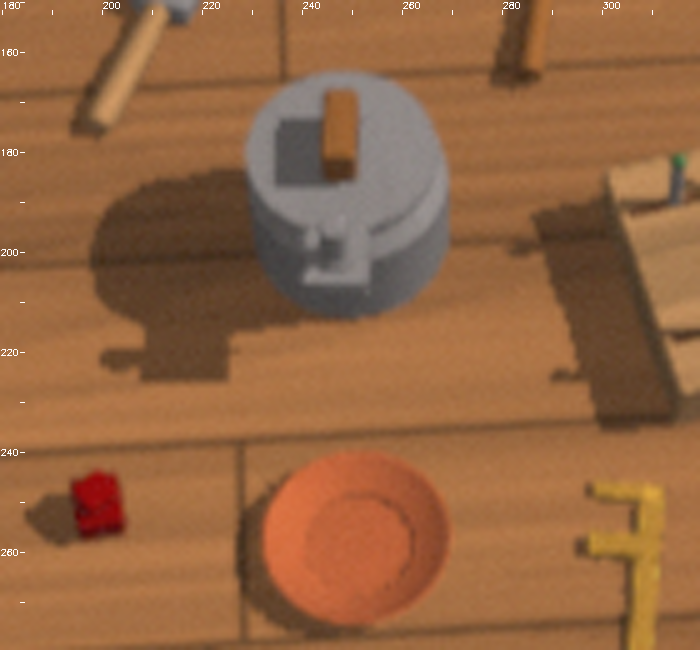

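View pics/w20.png

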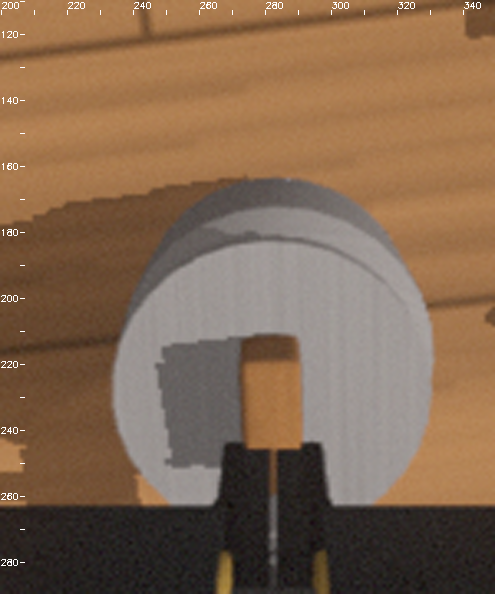

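Seated and pinned, but the stopper sits off-centre toward -y. I'll grip the handle and centre it gently.

```bash
python3 go.py .524 -.113 .22 85.1; python3 -m inch '[[0.45,-0.02,-0.0005,0.01,-0.8],[0.45,-0.04,-0.0005,0.03,-1.6],[0.45,-0.0405,-0.0005,0.06,-1.6],[0.45,-0.0405,-0.0005,0.09,-1.6],[0.45,-0.0405,-0.0005,0.102,-1.6],[0.45,-0.0405,-0.0005,0.102,-1.6],[0.45,-0.0405,-0.0005,0.102,-1.6],[0.45,-0.0405,-0.0005,0.102,-1.6]]' 20
python3 go.py .5243 -.113 .1785 85.1
```

```text
t 51.1 pos [ 0.4834 -0.1084  0.3221] F [-1.5 -0.1  1.6] open 0.007 j7 1.63
jaw yaw 83.53 tilt 0.79
shift [-0.0395 -0.0003  0.1026] turn -1.57
t: 52.1
ee_pos: [0.5256, -0.1135, 0.2219]
ee_rot: [0.133, 3.123, 0.001]
wrist_force: [-1.0, 0.3, 0.1]
opening: 0.453
t 52.1 pos [ 0.5256 -0.1135  0.2219] F [-1.   0.3  0.1] open 0.453 j7 1.62
jaw yaw 85.13 tilt 0.92
shift [0.002  0.0003 0.0434] turn 0.03
```

```bash
python3 -m inch '[[0.45,0.002,0,0.015,0],[0.45,0.002,0,0.03,0],[0.45,0.002,0,0.04,0],[0.45,0.002,0,0.043,0],[0.45,0.002,0,0.043,0],[0.45,0.002,0,0.043,0],[0.45,0.002,0,0.043,0],[0.45,0.002,0,0.043,0]]' 20
python3 go.py
python3 -m inch '[[0.1,0,0,0,0],[0.1,0,0,0,0],[0.1,0,0,0,0],[0.1,0,0,0,0],[0.1,0,0,0,0],[0.1,0,0,0,0],[0.1,0,0,0,0],[0.1,0,0,0,0]]' 15
python3 go.py
```

```text
t: 53.1
ee_pos: [0.5244, -0.1133, 0.1792]
ee_rot: [0.133, 3.122, 0.001]
wrist_force: [-0.7, -0.0, -0.2]
opening: 0.448
t 53.1 pos [ 0.5244 -0.1133  0.1792] F [-0.7 -0.  -0.2] open 0.448 j7 1.61
jaw yaw 85.13 tilt 0.94
t: 54.1
ee_pos: [0.5245, -0.113, 0.1793]
ee_rot: [0.133, 3.122, 0.002]
wrist_force: [0.1, 1.4, 1.7]
opening: 0.232
t 54.1 pos [ 0.5245 -0.113   0.1793] F [0.1 1.4 1.7] open 0.232 j7 1.61
jaw yaw 85.14 tilt 0.95
```

```bash
python3 -m inch '[[0.1,0,0.0005,0,0.3],[0.1,0,0.001,0,0.6],[0.1,0,0.0015,0,1],[0.1,0,0.002,0,1.2],[0.1,0,0.0022,0,1.4],[0.1,0,0.0022,0,1.4],[0.1,0,0.0022,0,1.4],[0.1,0,0.0022,0,1.4]]' 15
python3 go.py
```

```text
t: 55.1
ee_pos: [0.5246, -0.1111, 0.1792]
ee_rot: [0.171, 3.12, 0.002]
wrist_force: [-0.2, -3.3, 0.1]
opening: 0.227
t 55.1 pos [ 0.5246 -0.1111  0.1792] F [-0.2 -3.3  0.1] open 0.227 j7 1.58
jaw yaw 83.72 tilt 0.94
```

```bash
python3 -m inch '[[0.1,0,0.0005,0,0],[0.1,0,0.001,0,0],[0.1,0,0.0013,0,0],[0.1,0,0.0013,0,0],[0.1,0,0.0013,0,0],[0.1,0,0.0013,0,0],[0.1,0,0.0013,0,0],[0.1,0,0.0013,0,0]]' 15
python3 go.py;python3 - <<'E'
from h import *
from cell import *
i=read_camera("side");crop(i,300,165,370,250,7,"pics/s21.png")
i=read_camera("scene");crop(i,225,155,275,220,9,"pics/sc21.png")
E
```

```text
t: 56.1
ee_pos: [0.5248, -0.1097, 0.1793]
ee_rot: [0.171, 3.12, 0.002]
wrist_force: [0.3, -3.0, -0.8]
opening: 0.23
t 56.1 pos [ 0.5248 -0.1097  0.1793] F [ 0.3 -3.  -0.8] open 0.23 j7 1.58
jaw yaw 83.73 tilt 0.95
```

View pics/s21.png

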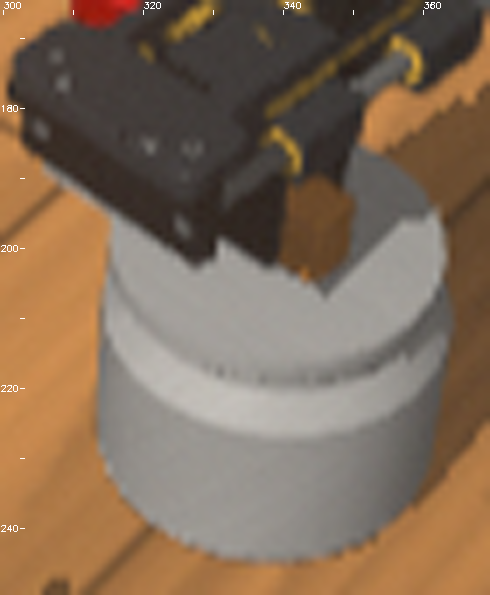

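View pics/sc21.png

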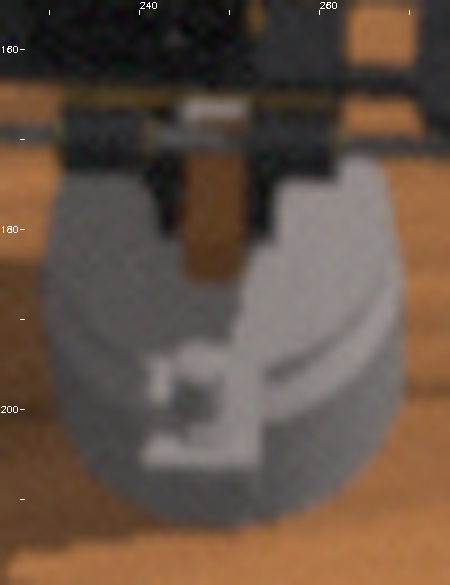

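The force stayed a constant ~3 N (plain sliding), so the stopper is re-centred at y≈-0.110. I'll release.

```bash
python3 -m inch '[[0.45,0,0,0,0],[0.45,0,0,0,0],[0.45,0,0,0,0],[0.45,0,0,0,0],[0.45,0,0,-0.01,0],[0.45,0,0,-0.03,0],[0.45,0,0,-0.06,0],[0.45,0,0,-0.09,0]]'
python3 -m inch '[[0.45,0,0,-0.03,0],[0.45,0.02,0,-0.06,0],[0.45,0.02,0,-0.06,0],[0.45,0.02,0,-0.06,0],[0.45,0.02,0,-0.06,0],[0.45,0.02,0,-0.06,0],[0.45,0.02,0,-0.06,0],[0.45,0.02,0,-0.06,0]]'
python3 go.py;python3 - <<'E'
from h import *
from cell import *
i=read_camera("side");crop(i,300,165,370,250,7,"pics/s22.png")
i=read_camera("scene");crop(i,225,155,275,220,9,"pics/sc22.png")
i=read_camera("wrist");crop(i,200,110,350,290,3.3,"pics/w22.png")
E
```

```text
t: 57.2
ee_pos: [0.5233, -0.1097, 0.2708]
ee_rot: [0.171, 3.12, 0.002]
wrist_force: [0.3, 0.2, 0.2]
opening: 0.448
t: 58.2
ee_pos: [0.5024, -0.1075, 0.3302]
ee_rot: [0.171, 3.12, 0.002]
wrist_force: [0.4, 0.8, -0.9]
opening: 0.452
t 58.2 pos [ 0.5024 -0.1075  0.3302] F [ 0.4  0.8 -0.9] open 0.452 j7 1.62
jaw yaw 83.73 tilt 0.95
```

View pics/s22.png

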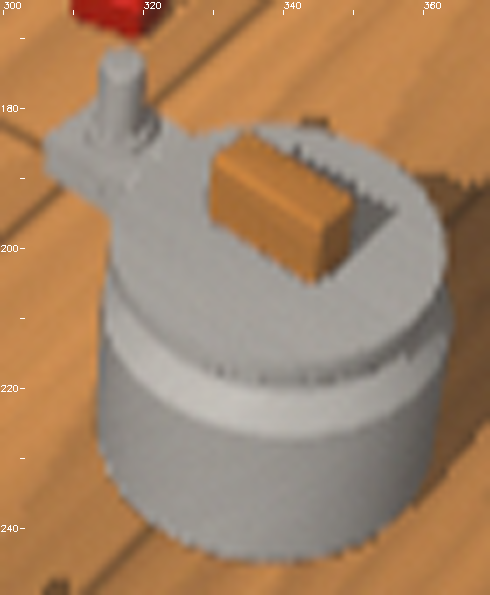

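View pics/sc22.png

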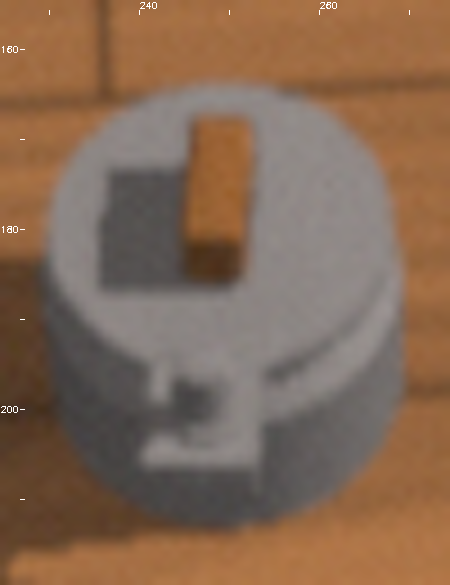

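View pics/w22.png

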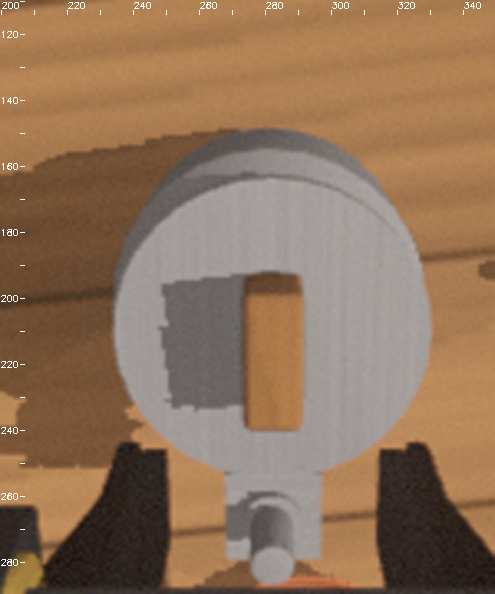

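The stopper is now centred and the pin upright with its collar on the ear (side ~(319,183)). The robot is clear, so I'm handing in.

```bash
python3 -c "
from cell import manip
print(manip.sign_off())"
```

```text
the job is handed in; nothing more can be done
None
```

The job is done and handed in at about 58 s of the 210 s allowed. The three rings that were there are in the canister, the stopper is home and the pin locks both ears. `sign_off` gave no verdict.

- **Rings:** all three came off their mandrels with a firm grip and were released inside the canister. A picture before closing showed amber rings lying well below where the stopper's bottom sits. The last one or two lean on each other rather than lying flat.
- **Stopper:** it slid about 5 mm sideways and turned about 1.6° after the pin went in. I think this was the announced knock, but I did not see it happen. Before I moved it, a touch on the handle top met resistance exactly at the home height. I then slid it back about 3 mm with roughly 3 N and released it. I did not repeat the touch test afterwards, but the last pictures show it level and centred.
- **Pin:** it went down freely and met resistance at the height where the collar rests on the ear. The last pictures show it upright with its collar on the stopper's ear.
- **Other objects:** the saucer, chunk, caliper and jar look unmoved in the pictures. The highest wrist force reading was about 8 N.

The scene camera read y about 3–4 mm higher than the wrist camera. I used the wrist camera for the final alignments.

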